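# Photograph the cut dragon parts

### The job

Take the picture of the cardboard dragon parts that lie on the green cutting mat: lay all of them flat and side by side on the white photo board, slide the camera carriage along its rail until it clicks into the middle stop, and swivel and tilt the camera so that it looks straight at the middle of the board. When all this is set, press the shutter button on the end of the rail. Then put the parts away in the cardboard box, leaving the camera set as it is, and the jar of pins and the glue stick on the bench where they are.

Things in the scene. Friction and masses are not known exactly. Their poses are not given: they have to be found in the camera images.
- scale: one of the cut parts, a leaf-shaped dragon scale, 92 long, 40 wide to grip (flanks parallel for 40 mm about the middle), both ends pointed. Brown corrugated board, 24 thick, about 30 g, lying flat. Origin at mid-thickness (12 above its support), about mid-length; x lengthwise, y across (grip across y). May be absent.
- horn: one of the cut parts, a slightly curved dragon horn (crescent), 91 long; the straight middle 36 mm is 26 wide to grip, both ends bend toward +y. Brown corrugated board, 24 thick, about 30 g, lying flat. Origin at mid-thickness (12 above its support), about mid-length; x lengthwise, y across (grip across y). May be absent.
- foot: one of the cut parts, a dragon foot, 86 long, 36 wide to grip at the origin (heel toward -x), with three pointed toes toward +x. Brown corrugated board, 24 thick, about 30 g, lying flat. Origin at mid-thickness (12 above its support), about mid-length; x lengthwise, y across (grip across y). May be absent.
- tail: one of the cut parts, a dragon tail tip, 95 long: a shaft 24 wide to grip at the origin, with an arrow head 50 wide from 15 to 47 toward +x. Brown corrugated board, 24 thick, about 30 g, lying flat. Origin at mid-thickness (12 above its support), about mid-length; x lengthwise, y across (grip across y). May be absent.
- mat: green cutting mat with a pale grid, 300 x 210, 3 thick, fixed flat on the bench to the left or the right of the photo board; the cut parts lie on it at the start (surface 3 above the bench). Origin under its centre; x along its 300 mm. A yellow knife lies on the end nearest the robot.
- board: the photo board: plain white slab with black corner marks, 170 (x) x 270 (y), 10 thick, fixed on the bench in front of the robot. Origin under its centre.
- board_mid (a point): the middle of the photo board's top surface (10 above the bench).
- box: the storage box: open brown cardboard box 260 (x) x 220 (y) outside, 45 high, walls and floor 5 thick, fixed to the bench on the other side of the board from the mat. Origin under its centre.
- rail: camera slider behind the photo board, fixed: an aluminium profile along its y axis, 440 long, 60 wide, top 22 above the bench, with a black end block 90 x 50 x 34 high at each end (centres at y = -237 and +237). Its x points away from the board. Origin under its centre; black lines on its front side mark the three stops at y = -120, 0 and +120.
- carriage (a joint): slide of the dark steel carriage along the rail's +y (m): 0 at the stop at the -y end, 0.12 at the middle stop, 0.24 at the +y end stop. It starts between the first and the middle stop. About 1 N of friction; at each stop a sprung ball clicks in from about 5 mm either side, and takes some 5 N to push in or out.
- carriage_top (a point): centre of the carriage's flat top, 52 above the bench, on the swivel axis. The carriage is 90 (x) x 144 (y, along the rail) and reaches from 26 to 52 above the bench; its upright end faces, 72 either side of this point along the rail, can be pushed. It carries the camera head.
- swivel (a joint): swivel of the camera about the upright axis through the carriage's centre (rad), counter-clockwise seen from above; at 0 the lens looks along the rail's -x (square to the rail, toward the board's side). Range -1.4 to 1.4. Stiff by friction (0.18 N m), stays where it is left.
- tilt (a joint): tilt of the camera about a level axis across its view, 85 above the bench on the swivel axis (rad): 0 looks level, positive looks down. Range -0.6 to 1.0. Stiff by friction (0.22 N m), stays where it is left.
- lens (a point): centre of the lens's front glass. Axes: x toward the back of the camera (it looks along -x), y across, z up in the picture. In the camera's own level frame it is 36 in front of the tilt axis and 31 above it; the line of sight crosses the swivel axis.
- camera_top (a point): centre of the camera's top face, 70 above the tilt axis. The camera is a grey and black box 36 deep (front to back) x 64 wide x 55 high (15 to 70 above the tilt axis); a lens barrel, 30 across, sticks 18 out of the front, its upper side 24 below the top, so the upper 24 mm can be gripped front to back.
- shutter (a joint): travel of the shutter button (m), 0 up, 0.006 fully down; sprung, 4 N to press fully. The picture is taken beyond 0.004.
- shutter_top (a point): centre of the top of the round grey shutter button (26 across) in its black collar, on the end block at the rail's +y end, about 56 above the bench; press straight down.
- pinjar: Small glass jar of pins with a white lid, 44 across and 42 high, standing behind the board's -y end, in front of the rail, a bystander to be left where it is. Origin under its centre.
- gluestick: White glue stick, 24 thick and 116 long, lying behind the board's +y end, in front of the rail, a bystander to be left where it is. Origin under its centre.
Not all that is in view belongs to the job. What is shaped like the horn but blue or purple is not meant.

How it is judged:
On the way, in this order (a step that is already met when the one before it is completed fails the run):
1. all the parts lie flat on the photo board, the carriage is in the middle stop and the camera looks at the middle of the board (x of scale in the frame of board between -0.073 and 0.073 m and y of scale in the frame of board between -0.123 and 0.123 m and z of scale in the frame of board between 0.016 and 0.028 m and angle between the z axis of each of scale, horn, foot, tail and the z axis of board, either way round below 0.12 rad and x of horn in the frame of board between -0.073 and 0.073 m and y of horn in the frame of board between -0.123 and 0.123 m and z of horn in the frame of board between 0.016 and 0.028 m and x of foot in the frame of board between -0.073 and 0.073 m and y of foot in the frame of board between -0.123 and 0.123 m and z of foot in the frame of board between 0.016 and 0.028 m and x of tail in the frame of board between -0.073 and 0.073 m and y of tail in the frame of board between -0.123 and 0.123 m and z of tail in the frame of board between 0.016 and 0.028 m and linear speed of each of scale, horn, foot, tail below 0.03 m/s and value of joint carriage between 0.115 and 0.125 m and y of board_mid in the frame of lens between -0.025 and 0.025 m and z of board_mid in the frame of lens between -0.025 and 0.025 m and x of board_mid in the frame of lens below -0.05 m), for 0.2 s.
2. the shutter button is pressed while all this holds (value of joint shutter above 0.004 m and x of scale in the frame of board between -0.073 and 0.073 m and y of scale in the frame of board between -0.123 and 0.123 m and z of scale in the frame of board between 0.016 and 0.028 m and angle between the z axis of each of scale, horn, foot, tail and the z axis of board, either way round below 0.12 rad and x of horn in the frame of board between -0.073 and 0.073 m and y of horn in the frame of board between -0.123 and 0.123 m and z of horn in the frame of board between 0.016 and 0.028 m and x of foot in the frame of board between -0.073 and 0.073 m and y of foot in the frame of board between -0.123 and 0.123 m and z of foot in the frame of board between 0.016 and 0.028 m and x of tail in the frame of board between -0.073 and 0.073 m and y of tail in the frame of board between -0.123 and 0.123 m and z of tail in the frame of board between 0.016 and 0.028 m and value of joint carriage between 0.115 and 0.125 m and y of board_mid in the frame of lens between -0.025 and 0.025 m and z of board_mid in the frame of lens between -0.025 and 0.025 m and x of board_mid in the frame of lens below -0.05 m), for 0.05 s.
At the end, for the whole second after the job is handed in: Every part present is at rest in the box (centre 10 mm or more inside the walls, under 50 mm high); carriage within 5 mm of the middle stop; line of sight within 25 mm, across and up, of the board's middle. In the picture: each part flat (7 degrees), centre 12 mm inside the board's edge (x of scale in the frame of box between -0.115 and 0.115 m and y of scale in the frame of box between -0.095 and 0.095 m and z of scale in the frame of box between 0.005 and 0.05 m and linear speed of each of scale, horn, foot, tail below 0.03 m/s and x of horn in the frame of box between -0.115 and 0.115 m and y of horn in the frame of box between -0.095 and 0.095 m and z of horn in the frame of box between 0.005 and 0.05 m and x of foot in the frame of box between -0.115 and 0.115 m and y of foot in the frame of box between -0.095 and 0.095 m and z of foot in the frame of box between 0.005 and 0.05 m and x of tail in the frame of box between -0.115 and 0.115 m and y of tail in the frame of box between -0.095 and 0.095 m and z of tail in the frame of box between 0.005 and 0.05 m and value of joint carriage between 0.115 and 0.125 m and y of board_mid in the frame of lens between -0.025 and 0.025 m and z of board_mid in the frame of lens between -0.025 and 0.025 m and x of board_mid in the frame of lens below -0.05 m); the robot touches nothing.
It fails at once if the jar of pins is knocked more than 4 cm from its place (distance of pinjar from where it was at the start of the episode above 0.04 m).
It fails at once if the glue stick is knocked more than 4 cm from its place (distance of gluestick from where it was at the start of the episode above 0.04 m).
Of scale, horn, foot, tail only 2 to 3 are there at a start; the rules pass over those that are not, and their reading is None.
At some moment in a run one of scale, horn, foot, tail may be knocked a few centimetres aside while the robot is not near it.
Once in a run the grip may slacken for a moment while it holds something.
It also fails if it takes over 210 s, if anything falls off the work surface, if the arm or the gripper's body presses on something with over 40 N, if the wrist force passes 120 N, or if a joint passes its speed limit or range.

### The arm

A 7-joint arm with a two-finger parallel gripper is mounted at the origin on the work surface. World frame = base frame: x ahead of the robot, y to its left, z up, the work surface at z = 0. Lengths are in m, angles in rad, forces in N, time in s.
With the tool pointing down it reaches from about 0.4 to 0.9 m from the base axis. Payload 5.5 kg.
Tool frame: the origin (TCP) lies at the very end of the fingers, on their centre line; the grasp point (between the pads) lies 19 mm behind it; z points along the fingers, y is the line along which they close (so a half turn about z gives the same grasp; the last joint's range is limited). The gripper opens to 92 mm and grips with 3 to 60 N. Pads are 19 mm wide; open, the fingers measure 130 mm over their backs; the gripper's body (75 mm by 190 mm) begins 47 mm behind the grasp point.
Start: joints at [-1.025, 0.501, -0.427, 1.55, 0.221, 1.138, -0.21], TCP at [0.181, 0.624, 0.227] pointing down, gripper open.
Joint ranges: [-2.88, 2.88], [-0.31, 2.03], [-1.54, 1.56], [0.2, 2.42], [-1.41, 4.55], [0.19, 2.02], [-2.57, 2.57]. Speed limits (rad/s): [2.57, 2.57, 3.14, 3.14, 3.14, 3.14, 3.14].

### API

Orientations are given as a 3x3 rotation matrix whose columns are the frame's x, y, z axes.
In Python, from cell import ctrl, cams, models gives the robot as it stands. The module is installed in compiled form; this text tells all that it offers.
- The arm moves only by the tool servo_tool, never from a script. Its argument "commands" is a list of rows, each a list of 3 entries, a list of its own where there are three numbers: the shift along the tool's x, y, z each as a share of 0.025 m, from -1 to 1, then the turn, a rotation vector about the tool's x, y, z each as a share of 0.12 rad, from -1 to 1, then the opening, from 0 (shut) to 1 (fully open). A call has 1 to 12 rows; each row shifts and turns the commanded pose from where the row before left it, along the tool's axes as they then stand; what a row does not reach is not made up. A row lasts 1/10 s, in which the tool goes at most 50 mm and 8.59 degrees, less where a joint would pass 70% of its speed; a pose out of reach is approached as far as the arm can. A call with a number of a shift or a turn outside -1 to 1 is refused whole. A call with a gripper value outside its range is refused whole. The fingers move at their own pace and stop on an object; "force" is the grip in N (left out, the last holds). Time passes only in rows, so rows that do not move let the fingers close. It gives the time, the measured TCP pose, the force, the opening and the grip force at its end, in the units of the state.
- ctrl.get_obs(): the state, without advancing time (a new reading comes with each control period).
- cams.read_camera(name): name is "scene" or "top" or "wrist"; returns (picture, depth): 420x560x3 uint8, blue, green, red; 420x560 float32, m along the optical axis (not along the pixel's ray), 0 where there is no reading.
- cams.get_calibration(name): a dict with "vertical_fov" (degrees; the focal length in pixels is half the picture's height over the tangent of half this angle, whatever the lens; pixels are square), "cx", "cy" (the principal point, pixels), "T" (4x4, takes a point from camera to world coordinates); the wrist camera has in their place "tool_from_camera" (4x4, takes a point from camera to tool coordinates, whose origin is the TCP and whose axes are the flange's). Camera axes: x right, y down, z forward; pixel columns grow to the right and rows downward; lengths in m; the calibration is good to about 2 mm. A picture is of the moment at which its call begins: read the wrist's pose just before it. get_calibration takes no time and is no camera call.
- ctrl.finish_job(): hands the job in; it is judged then, once.
Trained networks look in the newest picture that a camera, given by its name, has taken for a name from the list of things; names that differ only in an ending like _2 or _b are one class to them, and where a whole thing is asked for, a point or a joint stands for the part that bears it (a point fixed in the world has none). Each returns a list of dicts, best first, with "score" (0 to 1); they miss things now and then, are a little off and sometimes report something else, mostly with a low value. They report only what shows in the picture. A call takes as long as a camera call. They do not tell look-alikes from the thing itself.
- models.search_frame(name, camera): "rect" ([left, top, width, height] in pixels, round what is visible of it).
- models.place_of(name, camera): "xy" ([column, row] in pixels: a listed point, or the origin of a listed thing).
The state is a dict: "clock": time; "qpos": joint angles; "qvel": joint speeds; "effort": joint torques, N m; "tool_pos": TCP position; "tool_rot": TCP orientation; "contact_force": force on the tool from outside, world axes, zero at the start; "wrist_torque": the same for the moment, N m; "width": opening from 0.0 (shut) to 1.0 (fully open); "grasp_force": force on a finger pad.
Only numpy, scipy, OpenCV 4.12 (cv2) and the standard library are available. Lean on these libraries where they do the work, as an engineer would, in place of code of your own. Each camera call takes 0.05 s, during which the arm holds its last target. There are 200 camera calls.

## Working session

There is one attempt and no reset: what is moved stays moved. The work goes in short steps, Python scripts to look and compute and a tool call to move; the robot and the scene stay as the last step left them, time stands still between calls to the robot, and variables do not carry over. Pictures are saved under pics/ and viewed, at most 14 in all, crops included, and the job is handed in when it is done.

Besides the shell and the picture viewer there is one more tool, called after "Call:" as a command line: name --argument value ..., lists and objects as JSON in quotes. servo_tool: Moves the arm, as the interface text tells. Shift numbers are shares of 0.025 m and turn numbers shares of 0.12 rad, none past 1 either way. Its arguments: {"type":"object","properties":{"commands":{"type":"array","items":{"type":"array"}},"force":{"type":"number"}},"required":["commands"]}

```bash
mkdir -p pics
cat > h.py <<'E'
import numpy as np, cv2
from cell import ctrl, cams, models
def cal(name):
    c=cams.get_calibration(name); f=210/np.tan(np.radians(c["vertical_fov"])/2)
    if "T" in c: T=np.array(c["T"])
    else:
        o=ctrl.get_obs(); W=np.eye(4); W[:3,:3]=o["tool_rot"]; W[:3,3]=o["tool_pos"]; T=W@np.array(c["tool_from_camera"])
    return f,c["cx"],c["cy"],T
def cloud(depth,c):
    f,cx,cy,T=c; v,u=np.mgrid[:420,:560]
    P=np.stack([(u-cx)/f*depth,(v-cy)/f*depth,depth,np.ones_like(depth)],-1)@T.T
    return P[...,:3]
def onplane(uv,z,c):
    f,cx,cy,T=c; d=T[:3,:3]@np.array([(uv[0]-cx)/f,(uv[1]-cy)/f,1]); o=T[:3,3]
    return o+d*(z-o[2])/d[2]
def shot(name,fn=None):
    c=cal(name); im,d=cams.read_camera(name)
    if fn: cv2.imwrite("pics/"+fn,im)
    return im,d,c,cloud(d,c)
E
python3 - <<'E'
from h import *
for n in("top","scene"):
    im,d,c,P=shot(n,n+"0.png"); np.savez(n+"0.npz",im=im,d=d,P=P); print(n,c[0],c[1:3],c[3].round(3).tolist())
    for t in"scale horn foot tail mat board board_mid box rail carriage_top lens camera_top shutter_top pinjar gluestick".split():
        r=models.place_of(t,n)
        print(t,[(np.round(q["xy"]).astype(int).tolist(),round(q["score"],2),P[int(min(419,q["xy"][1])),int(min(559,q["xy"][0]))].round(3).tolist()) for q in r[:3]])
o=ctrl.get_obs();print(o["clock"],o["tool_pos"],np.round(o["tool_rot"],3).tolist())
E
```

```text
top 430.10168126832934 (280.85390151536853, 209.5579302477707) [[-0.09, -0.975, 0.202, 0.242], [-0.996, 0.088, -0.016, 0.003], [-0.002, -0.203, -0.979, 1.081], [0.0, 0.0, 0.0, 1.0]]
scale []
horn [([162, 339], 0.66, [0.175, 0.293, 0.027]), ([141, 132], 0.61, [0.702, 0.333, 0.025]), ([166, 182], 0.58, [0.558, 0.27, 0.026])]
foot [([305, 99], 0.55, [0.692, -0.089, 0.156]), ([259, 221], 0.42, [0.44, 0.046, 0.009]), ([283, 131], 0.42, [0.657, -0.034, 0.054])]
tail [([167, 182], 0.69, [0.56, 0.27, 0.027]), ([315, 161], 0.61, [0.573, -0.11, 0.045])]
mat [([151, 216], 0.95, [0.478, 0.32, 0.005])]
board []
board_mid [([263, 220], 0.92, [0.443, 0.036, 0.011])]
box [([402, 191], 0.67, [0.487, -0.328, 0.009])]
rail [([281, 130], 0.9, [0.662, -0.032, 0.055]), ([188, 128], 0.6, [0.688, 0.205, 0.056])]
carriage_top [([305, 120], 0.64, [0.661, -0.088, 0.101]), ([218, 175], 0.58, [0.564, 0.14, 0.026])]
lens [([299, 119], 0.81, [0.651, -0.074, 0.133]), ([257, 221], 0.62, [0.439, 0.049, 0.011])]
camera_top [([307, 102], 0.69, [0.68, -0.094, 0.159]), ([184, 128], 0.29, [0.687, 0.212, 0.055])]
shutter_t
[... 638 characters left out ...]
d [([288, 240], 0.55, [0.438, 0.032, 0.009])]
box [([212, 169], 0.74, [0.49, -0.332, 0.002]), ([271, 289], 0.37, [0.569, 0.149, 0.019])]
rail [([207, 269], 0.86, [0.688, -0.006, 0.023])]
carriage_top [([193, 241], 0.76, [0.691, -0.056, 0.103])]
lens [([203, 227], 0.63, [0.649, -0.076, 0.118])]
camera_top [([183, 218], 0.83, [0.687, -0.106, 0.151])]
shutter_top [([246, 320], 0.47, [0.683, 0.203, 0.056])]
pinjar [([221, 231], 0.65, [0.591, -0.098, 0.015]), ([287, 239], 0.37, [0.441, 0.031, 0.009])]
gluestick [([269, 288], 0.68, [0.577, 0.145, 0.027]), ([182, 219], 0.21, [0.69, -0.104, 0.156])]
1.6 [0.18136325 0.62418144 0.22671267] [[-0.96, 0.279, -0.0], [0.279, 0.96, -0.0], [0.0, -0.0, -1.0]]
```

View pics/top0.png

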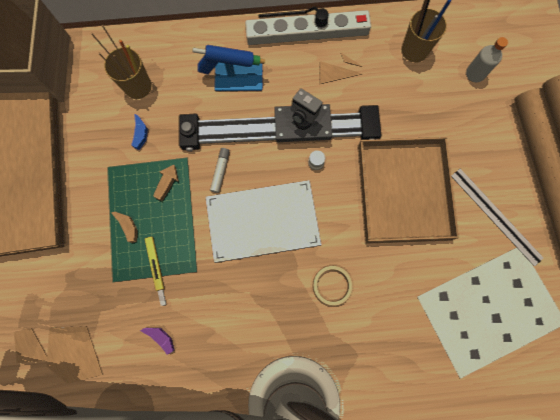

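View pics/scene0.png

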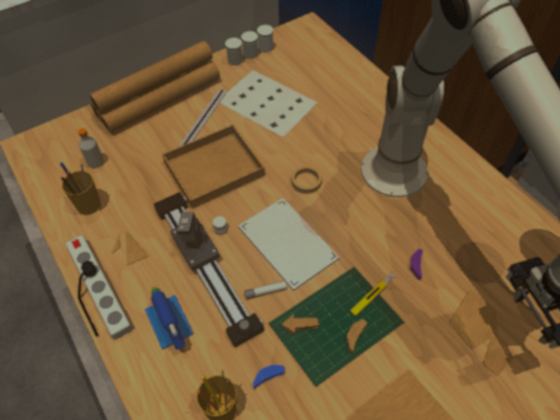

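The top view shows two brown parts on the mat: tail (167,182) and horn (125,226). The blue (139,132) and purple (158,340) look-alikes lie off the mat. The rail runs from the shutter block at (188,130) to (370,122), the carriage is at about (303,122), the jar at (317,160), the glue stick at (220,170) and the box at (405,190).

Run:
```python
from h import *
for n in("top","scene"):
    z=np.load(n+"0.npz"); im,P=z["im"],z["P"]; hsv=cv2.cvtColor(im,cv2.COLOR_BGR2HSV).astype(int)
    def rep(t,m,k=3):
        m=cv2.morphologyEx(m.astype(np.uint8),cv2.MORPH_OPEN,np.ones((2,2)))
        nn,l,s,_=cv2.connectedComponentsWithStats(m)
        for i in np.argsort(-s[1:,4])[:k]+1:
            if s[i,4]<25: continue
            p=P[l==i]; r=cv2.minAreaRect((p[:,:2]*1000).astype(np.float32))
            print(n,t,s[i].tolist(),"med",np.median(p,0).round(3),"z90",np.percentile(p[:,2],[10,90]).round(3),"rect",np.round(r[0]),np.round(r[1]),round(r[2],1))
    X,Y,Z=P[...,0],P[...,1],P[...,2]
    reg=lambda a,b,c,d:(X>a)&(X<b)&(Y>c)&(Y<d)
    H,S,V=hsv[...,0],hsv[...,1],hsv[...,2]
    rep("part",reg(.3,.66,.2,.45)&(Z>.017)&(H<20)&(S>80))
    rep("board",reg(.3,.6,-.15,.22)&(S<50)&(V>100)&(Z<.018),2)
    rep("mat",reg(.3,.7,.15,.5)&(H>60)&(H<95)&(S>60),1)
    rep("boxtop",reg(.3,.7,-.5,-.15)&(Z>.036)&(Z<.055),2)
    rep("cartop",reg(.55,.8,-.3,.3)&(Z>.046)&(Z<.053),4)
    rep("rail+",reg(.6,.8,-.3,.3)&(Z>.014)&(Z<.06),2)
    rep("cam",reg(.55,.8,-.3,.3)&(Z>.13),2)
    rep("endb",reg(.6,.8,-.35,.3)&(Z>.03)&(Z<.04),4)
    rep("jar",reg(.5,.62,-.17,-.07)&(Z>.036),1)
    rep("glue",reg(.48,.65,.09,.2)&(Z>.014),1)
```

```text
top part [155, 166, 23, 34, 369] med [0.56  0.272 0.027] z90 [0.014 0.03 ] rect [559. 269.] [44. 93.] 75.9
top part [113, 213, 23, 30, 328] med [0.453 0.369 0.027] z90 [0.019 0.03 ] rect [456. 375.] [85. 31.] 23.9
top board [207, 182, 115, 81, 6999] med [0.436 0.033 0.011] z90 [0.008 0.014] rect [382.  28.] [283. 271.] 4.1
top mat [109, 159, 88, 124, 7596] med [0.464 0.318 0.004] z90 [0.001 0.007] rect [430. 214.] [387. 410.] 1.7
top boxtop [361, 138, 89, 105, 735] med [ 0.561 -0.274  0.043] z90 [0.007 0.048] rect [ 417. -253.] [246. 570.] 57.7
top boxtop [425, 164, 35, 77, 339] med [ 0.409 -0.436  0.044] z90 [0.002 0.048] rect [ 329. -274.] [161. 559.] 33.3
top cartop [181, 123, 14, 14, 61] med [0.677 0.198 0.047] z90 [0.041 0.05 ] rect [465. 114.] [497.  37.] 22.1
top rail+ [179, 105, 210, 47, 5385] med [ 0.672 -0.038  0.031] z90 [0.021 0.054] rect [490. -34.] [536. 497.] 89.1
top rail+ [218, 149, 12, 15, 131] med [0.616 0.12  0.023] z90 [0.011 0.026] rect [616. 122.] [20. 43.] 71.9
top cam [292, 90, 31, 31, 614] med [ 0.677 -0.092  0.153] z90 [0.132 0.158] rect [507. -41.] [ 70. 5
[... 1666 characters left out ...]
774. 428.] [697.  41.] 62.2
scene cam [178, 213, 24, 24, 408] med [ 0.686 -0.078  0.151] z90 [0.13  0.157] rect [796. 263.] [996.  65.] 72.0
scene endb [155, 194, 31, 21, 311] med [ 0.672 -0.255  0.034] z90 [0.029 0.038] rect [771. 234.] [1063.   89.] 78.7
scene endb [226, 325, 26, 20, 183] med [0.722 0.218 0.034] z90 [0.028 0.038] rect [797. 474.] [593.  62.] 71.8
scene endb [247, 314, 17, 20, 155] med [0.661 0.22  0.034] z90 [0.028 0.038] rect [661. 210.] [54. 38.] 88.3
scene jar [214, 217, 13, 13, 127] med [ 0.585 -0.107  0.042] z90 [0.033 0.046] rect [752. 297.] [957.  37.] 67.4
scene glue [245, 282, 42, 18, 320] med [0.585 0.143 0.021] z90 [0.011 0.027] rect [765. 415.] [721. 112.] 56.2
```

```bash
cat >> h.py <<'E'
import json
from scipy.spatial.transform import Rotation as Ro
def down(yaw_y):  # tool z down, tool y at angle yaw_y (deg) in world
    a=np.radians(yaw_y); y=np.array([np.cos(a),np.sin(a),0]); z=np.array([0,0,-1.]); return np.stack([np.cross(y,z),y,z],1)
def plan(wps,start=None):
    """wps: list of (pos,R or yaw deg of tool y,opening[,max step mm]); opening-only/dwell rows: ('hold',opening,n)"""
    o=ctrl.get_obs(); p=np.array(o["tool_pos"]); R=np.array(o["tool_rot"]); rows=[]
    if start: p,R=np.array(start[0]),start[1]
    for w in wps:
        if isinstance(w[0],str): rows+=[[[0,0,0],[0,0,0],w[1]]]*w[2]; continue
        t=p if w[0] is None else np.array(w[0],float)
        if w[1] is None: Rt=R
        elif np.isscalar(w[1]):
            Rt=min((down(w[1]),down(w[1]+180)),key=lambda M:Ro.from_matrix(R.T@M).magnitude())
        else: Rt=w[1]
        st=(w[3] if len(w)>3 else 25)/1000
        n=max(1,int(np.ceil(max(np.linalg.norm(t-p)/st,Ro.from_matrix(R.T@Rt).magnitude()/.118)-1e-3)))
        for i in range(n):
            k=n-i
            s=np.round(R.T@(t-p)/k/.025,2)+0.; r=np.round(Ro.from_matrix(R.T@Rt).as_rotvec()/k/.12,2)+0.
            s=np.clip(s,-1,1); r=np.clip(r,-1,1)
            rows.append([s.tolist(),r.tolist(),w[2]])
            p=p+R@(s*.025); R=R@Ro.from_rotvec(r*.12).as_matrix()
    for i in range(0,len(rows),12): print(json.dumps(rows[i:i+12]).replace(" ",""))
    print(len(rows),"end",p.round(4))
    return p,R
E
python3 - <<'E'
from h import *
print(np.round(cams.get_calibration("wrist")["tool_from_camera"],3).tolist(),cal("wrist")[0])
plan([([.44,.33,.27],-15,1)])
plan([([.44,.33,.27],75,1)])
print(np.round(ctrl.get_obs()["qpos"],2))
E
```

```text
[[0.0, -0.959, -0.282, 0.076], [1.0, 0.0, 0.0, 0.001], [-0.0, -0.282, 0.959, -0.157], [0.0, 0.0, 0.0, 1.0]] 302.97356691701447
[[[-0.83,-0.53,-0.11],[0.0,0.0,0.81],1],[[-0.87,-0.44,-0.11],[0.0,0.0,0.81],1],[[-0.91,-0.36,-0.11],[0.0,0.0,0.81],1],[[-0.94,-0.27,-0.11],[0.0,0.0,0.81],1],[[-0.96,-0.17,-0.11],[0.0,0.0,0.81],1],[[-0.98,-0.08,-0.11],[0.0,0.0,0.81],1],[[-0.98,0.02,-0.11],[0.0,0.0,0.81],1],[[-0.97,0.11,-0.11],[0.0,0.0,0.81],1],[[-0.96,0.21,-0.11],[0.0,0.0,0.8],1],[[-0.93,0.3,-0.11],[0.0,0.0,0.81],1],[[-0.9,0.38,-0.11],[0.0,0.0,0.8],1],[[-0.86,0.47,-0.1],[0.0,0.0,0.81],1]]
[[[-0.81,0.55,-0.11],[0.0,0.0,0.8],1],[[-0.75,0.63,-0.1],[0.0,0.0,0.81],1],[[-0.69,0.69,-0.11],[0.0,0.0,0.8],1],[[-0.63,0.76,-0.1],[0.0,0.0,0.81],1]]
16 end [0.4399 0.3299 0.27  ]
[[[-0.83,-0.53,-0.11],[0.0,0.0,-0.01],1],[[-0.83,-0.53,-0.11],[0.0,0.0,-0.01],1],[[-0.82,-0.53,-0.11],[0.0,0.0,-0.01],1],[[-0.82,-0.53,-0.11],[0.0,0.0,-0.01],1],[[-0.82,-0.53,-0.11],[0.0,0.0,-0.01],1],[[-0.82,-0.53,-0.11],[0.0,0.0,-0.01],1],[[-0.82,-0.53,-0.11],[0.0,0.0,-0.01],1],[[-0.82,-0.53,-0.11],[0.0,0.0,-0.01],1],[[-0.82,-0.53,-0.11],[0.0,0.0,-0.01],1],[[-0.82,-0.53,-0.11],[0.0,0.0,-0.01],1],[[-0.82,-0.54,-0.11],[0.0,0.0,-0.01],1],[[-0.82,-0.54,-0.1],[0.0,0.0,-0.01],1]]
[[[-0.82,-0.54,-0.11],[0.0,0.0,-0.01],1],[[-0.82,-0.54,-0.1],[0.0,0.0,-0.01],1],[[-0.82,-0.54,-0.11],[0.0,0.0,-0.02],1],[[-0.82,-0.53,-0.1],[0.0,0.0,-0.01],1]]
16 end [0.44   0.3301 0.27  ]
[-1.02  0.5  -0.43  1.55  0.22  1.14 -0.21]
```

Call:
servo_tool --commands '[[[-0.82,-0.53,-0.11],[0,0,0],1],[[-0.82,-0.53,-0.11],[0,0,0],1],[[-0.82,-0.53,-0.11],[0,0,0],1],[[-0.82,-0.53,-0.11],[0,0,0],1],[[-0.82,-0.53,-0.11],[0,0,0],1],[[-0.82,-0.53,-0.11],[0,0,0],1],[[-0.82,-0.53,-0.11],[0,0,0],1],[[-0.82,-0.53,-0.11],[0,0,0],1],[[-0.82,-0.53,-0.11],[0,0,0],1],[[-0.82,-0.53,-0.11],[0,0,0],1],[[-0.82,-0.53,-0.11],[0,0,0],1],[[-0.82,-0.53,-0.11],[0,0,0],1]]'

```text
clock: 2.8
tool_pos: [0.3738, 0.4021, 0.26]
tool_rot: [[-0.96, 0.279, 0.0], [0.279, 0.96, 0.0], [-0.0, 0.0, -1.0]]
contact_force: [0.2, 0.1, 0.4]
width: 0.998
grasp_force: 0.0
```

Call:
servo_tool --commands '[[[-0.82,-0.53,-0.11],[0,0,0],1],[[-0.82,-0.53,-0.11],[0,0,0],1],[[-0.82,-0.53,-0.11],[0,0,0],1],[[-0.82,-0.53,-0.11],[0,0,0],1],[[0,0,0],[0,0,0],1],[[0,0,0],[0,0,0],1]]'

```text
clock: 3.4
tool_pos: [0.4373, 0.3289, 0.2708]
tool_rot: [[-0.96, 0.28, -0.0], [0.28, 0.96, 0.0], [0.0, 0.0, -1.0]]
contact_force: [-0.3, -0.7, -1.0]
width: 1.0
grasp_force: 0.0
```

Run:
```python
from h import *
im,d,c,P=shot("wrist","w1.png"); np.savez("w1.npz",im=im,d=d,P=P)
print(ctrl.get_obs()["tool_pos"],ctrl.get_obs()["contact_force"])
for t in"scale horn foot tail".split():
    print(t,[(np.round(q["xy"]).astype(int).tolist(),round(q["score"],2)) for q in models.place_of(t,"wrist")[:3]])
hsv=cv2.cvtColor(im,cv2.COLOR_BGR2HSV)
m=((P[...,2]>.018)&(P[...,2]<.04)&(hsv[...,0]<25)&(hsv[...,1]>70)).astype(np.uint8)
nn,l,s,_=cv2.connectedComponentsWithStats(cv2.morphologyEx(m,cv2.MORPH_OPEN,np.ones((3,3))))
for i in range(1,nn):
    if s[i,4]<400: continue
    p=P[l==i]; top=p[p[:,2]>np.median(p[:,2])-.004]; r=cv2.minAreaRect((top[:,:2]*1000).astype(np.float32)); print(s[i],np.median(p,0).round(4),[np.round(x,1) for x in r])
```

```text
[0.43659088 0.32975357 0.27074216] [-0.66958026 -0.81498557 -0.69141832]
scale []
horn [([311, 180], 0.61), ([325, 333], 0.61)]
foot []
tail [([262, 268], 0.9)]
[ 423  124   34  129 1177] [0.5118 0.543  0.025 ] [array([519.2, 543.6]), array([189.1,   7.6]), np.float64(3.4)]
[ 291  154   52   49 1040] [0.4559 0.376  0.0265] [array([458. , 378.6]), array([90.4, 29.8]), np.float64(27.7)]
[244 238  32  43 728] [0.5505 0.2825 0.0264] [array([546.2, 276.6]), array([38.1, 69. ]), np.float64(64.8)]
```

View pics/w1.png

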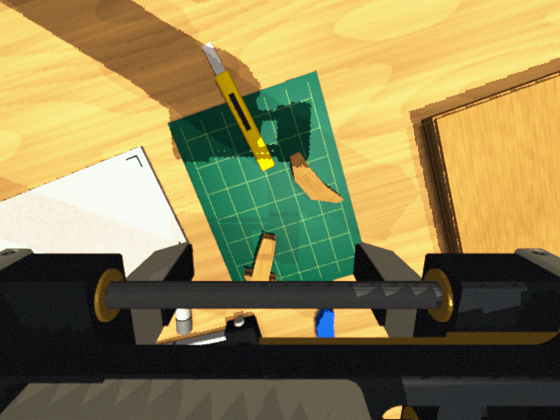

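The wrist view shows the horn at (315,180) and the tail's shaft end at (262,258), with the tail's head hidden behind the gripper. The horn is fully visible, so I'll take it first.

```bash
cat >> h.py <<'E'
def horn_fit(im,P,near,r=.07,zlo=.018,zhi=.04,dz=.004):
    hsv=cv2.cvtColor(im,cv2.COLOR_BGR2HSV)
    m=(P[...,2]>zlo)&(P[...,2]<zhi)&(hsv[...,0]<25)&(hsv[...,1]>70)&(np.hypot(P[...,0]-near[0],P[...,1]-near[1])<r)
    p=P[m]; p=p[p[:,2]>np.median(p[:,2])-dz]; q=(p[:,:2]*1000).astype(np.float32)
    (c,s,a)=cv2.minAreaRect(q)
    if s[1]>s[0]: a+=90
    a=np.radians(a); u=np.array([np.cos(a),np.sin(a)]); v=np.array([-u[1],u[0]]); 
    e=(q-c)@u; w=(q-c)@v
    print("n",len(q),"rect c",np.round(c,1),np.round(s,1),"ang",round(np.degrees(a),1),"z",np.median(p[:,2]).round(4))
    lo,hi=np.percentile(e,[.5,99.5]); print("  ext",lo.round(1),hi.round(1))
    for k in np.arange(-45,46,10):
        t=w[abs(e-k)<5]
        if len(t)>4: print("  s",k,"w",np.percentile(t,[2,98]).round(1),"mid xy",np.round(c+k*u+np.mean(np.percentile(t,[2,98]))*v,1))
    return c,a
E
python3 - <<'E'
from h import *
for n in("w1","top0","scene0"):
    z=np.load(n+".npz"); print(n,"horn"); horn_fit(z["im"],z["P"],(.456,.376))
    if n!="w1": print("tail"); horn_fit(z["im"],z["P"],(.56,.275))
c=cal("wrist"); print("horn place",onplane((311,180),.015,c))
E
```

```text
w1 horn
n 1026 rect c [458.  378.6] [90.4 29.8] ang 27.7 z 0.0265
  ext -43.4 43.1
  s -45 w [ 0.1 14.1] mid xy [414.9 364. ]
  s -35 w [-5.  14.2] mid xy [424.9 366.4]
  s -25 w [-11.5  12.5] mid xy [435.7 367.4]
  s -15 w [-13.3  11.1] mid xy [445.3 370.7]
  s -5 w [-14.   10.6] mid xy [454.4 374.8]
  s 5 w [-14.8  10.1] mid xy [463.6 378.9]
  s 15 w [-14.2  10.2] mid xy [472.2 383.8]
  s 25 w [-8.8 12.3] mid xy [479.3 391.8]
  s 35 w [-1.3 14.3] mid xy [486.  400.7]
  s 45 w [ 5.7 14.9] mid xy [493.1 408.6]
top0 horn
n 304 rect c [457.9 375.1] [89.3 29.3] ang 27.2 z 0.0278
  ext -43.4 42.7
  s -45 w [-1.8 13.2] mid xy [415.3 359.6]
  s -35 w [-4.2 13.7] mid xy [424.6 363.3]
  s -25 w [-11.3  12. ] mid xy [435.5 364. ]
  s -15 w [-13.7  10.9] mid xy [445.2 367. ]
  s -5 w [-14.2  11.8] mid xy [454.  371.7]
  s 5 w [-14.5  10. ] mid xy [463.4 375.4]
  s 15 w [-13.   10.6] mid xy [471.8 380.9]
  s 25 w [-9.9 11.8] mid xy [479.7 387.3]
  s 35 w [-0.3 14.4] mid xy [485.8 397.3]
  s 45 w [ 6.5 14.2] mid xy [493.2 404.9]
tail
n 344 rect c [559.  269.9] [44.8 92.1] ang 162.2 z 0.0278
  ex
[... 833 characters left out ...]
 383.1]
  s 25 w [-8.8 12.3] mid xy [480.3 390.6]
  s 35 w [ 0.6 13.5] mid xy [486.8 399.9]
  s 45 w [ 4.5 14.6] mid xy [494.5 406.8]
tail
n 311 rect c [561.  274.3] [46.2 91.4] ang 165.4 z 0.0277
  ext -43.9 44.3
  s -45 w [-0.1 12.2] mid xy [603.1 257.1]
  s -35 w [-12.2  15.3] mid xy [594.5 264. ]
  s -25 w [-22.2  19.1] mid xy [585.6 269.5]
  s -15 w [-11.5  23.1] mid xy [574.1 264.9]
  s -5 w [-14.   10.5] mid xy [566.3 274.8]
  s 5 w [-15.9   7.3] mid xy [557.3 279.7]
  s 15 w [-17.9   6.7] mid xy [547.9 283.5]
  s 25 w [-19.4   2.6] mid xy [539.  288.7]
  s 35 w [-22.2  -1.4] mid xy [530.1 294.6]
  s 45 w [-22.7  -2.4] mid xy [520.7 297.8]
horn place [0.45376167 0.38001429 0.015     ]
```

Run:
```python
from h import *
for n in("top","scene"):
    z=np.load(n+"0.npz"); im,P=z["im"],z["P"]; c=cal(n); hsv=cv2.cvtColor(im,cv2.COLOR_BGR2HSV).astype(int)
    X,Y,Z=P[...,0],P[...,1],P[...,2]
    def quad(t,m,zz):
        m=cv2.morphologyEx(m.astype(np.uint8),cv2.MORPH_OPEN,np.ones((3,3)))
        cs,_=cv2.findContours(m,cv2.RETR_EXTERNAL,cv2.CHAIN_APPROX_NONE); k=cv2.convexHull(max(cs,key=cv2.contourArea))[:,0]
        w=np.array([onplane(q,zz,c)[:2] for q in k.astype(float)])*1000
        r=cv2.minAreaRect(w.astype(np.float32)); print(n,t,[np.round(x,1) for x in r])
    quad("board",(X>.3)&(X<.57)&(Y>-.14)&(Y<.2)&(hsv[...,1]<60)&(hsv[...,2]>90)&(Z<.02),.010)
    quad("boxrim",(X>.3)&(X<.67)&(Y>-.52)&(Y<-.17)&(Z>.025)&(Z<.055),.045)
    quad("end+",(X>.62)&(X<.75)&(Y>.13)&(Y<.3)&(Z>.028)&(Z<.04),.034)
    quad("end-",(X>.6)&(X<.75)&(Y>-.32)&(Y<-.2)&(Z>.028)&(Z<.04),.034)
    quad("car",(X>.58)&(X<.78)&(Y>-.22)&(Y<.05)&(Z>.044)&(Z<.056),.052)
    m=(X>.6)&(X<.75)&(Y>.13)&(Y<.3)&(Z>.049)&(Z<.062); print("button",np.median(P[m],0),m.sum())
S=plan([([.459,.3765,.10],116,.8),([.459,.3765,.007],116,.8),('hold',.2,4)])
```

```text
top board [array([440.2,  35.1]), array([171.1, 270.9]), np.float64(4.1)]
top boxrim [array([ 507.3, -331.7]), array([224.2, 311.4]), np.float64(87.0)]
top end+ [array([690.2, 208.1]), array([49.5, 89.4]), np.float64(87.1)]
top end- [array([ 671.7, -264.3]), array([50.5, 90.2]), np.float64(87.6)]
top car [array([678.1, -88.3]), array([143.7,  91.3]), np.float64(87.5)]
button [0.68843887 0.20654539 0.0561178 ] 97
scene board [array([442.9,  39.4]), array([173.7, 270.3]), np.float64(3.9)]
scene boxrim [array([ 461.4, -419.6]), array([115.7, 282.5]), np.float64(63.4)]
scene end+ [array([722.1, 210.2]), array([32.7, 51.2]), np.float64(1.2)]
scene end- [array([ 672.4, -260.9]), array([51.2, 85.9]), np.float64(86.1)]
scene car [array([685.2, -73. ]), array([ 87.1, 126.4]), np.float64(1.2)]
button [0.69374335 0.21263118 0.05472438] 95
[[[-0.05,0.25,0.85],[0.0,0.0,-0.77],0.8],[[-0.07,0.25,0.85],[0.0,0.0,-0.76],0.8],[[-0.09,0.24,0.85],[0.0,0.0,-0.77],0.8],[[-0.11,0.23,0.86],[0.0,0.0,-0.76],0.8],[[-0.13,0.22,0.85],[0.0,0.0,-0.77],0.8],[[-0.16,0.21,0.86],[0.0,0.0,-0.76],0.8],[[-0.17,0.2,0.85],[0.0,0.0,-0.77],0.8],[[-0.19,0.18,0.86],[0.0,0.0,-0.76],0.8],[[0.0,0.0,0.93],[0.0,0.0,0.0],0.8],[[0.0,0.0,0.93],[0.0,0.0,0.0],0.8],[[0.0,0.0,0.93],[0.0,0.0,0.0],0.8],[[0.0,0.0,0.93],[0.0,0.0,0.0],0.8]]
[[[0,0,0],[0,0,0],0.2],[[0,0,0],[0,0,0],0.2],[[0,0,0],[0,0,0],0.2],[[0,0,0],[0,0,0],0.2]]
16 end [0.4589 0.3766 0.0069]
```

Call:
servo_tool --commands '[[[-0.05,0.25,0.85],[0,0,-0.77],0.8],[[-0.07,0.25,0.85],[0,0,-0.76],0.8],[[-0.09,0.24,0.85],[0,0,-0.77],0.8],[[-0.11,0.23,0.86],[0,0,-0.76],0.8],[[-0.13,0.22,0.85],[0,0,-0.77],0.8],[[-0.16,0.21,0.86],[0,0,-0.76],0.8],[[-0.17,0.2,0.85],[0,0,-0.77],0.8],[[-0.19,0.18,0.86],[0,0,-0.76],0.8],[[0,0,0],[0,0,0],0.8],[[0,0,0],[0,0,0],0.8]]' --force 25

```text
clock: 4.65
tool_pos: [0.4593, 0.3757, 0.0998]
tool_rot: [[-0.9, -0.435, -0.001], [-0.435, 0.9, -0.0], [0.001, 0.0, -1.0]]
contact_force: [0.2, -0.0, 0.4]
width: 0.802
grasp_force: 0.0
```

Run:
```python
from h import *
im,d,c,P=shot("wrist","w2.png"); horn_fit(im,P,(.459,.3765),.075)
im,d,c,P=shot("top"); horn_fit(im,P,(.56,.275),.06)
plan([([.459,.3765,.007],116,.8),('hold',.2,5),([.459,.3765,.15],None,.2)])
```

```text
n 2823 rect c [457.7 378.8] [91.1 30.5] ang 28.0 z 0.0264
  ext -43.7 43.4
  s -45 w [-0.1 14.4] mid xy [414.6 364. ]
  s -35 w [-5.4 14.4] mid xy [424.8 366.3]
  s -25 w [-11.2  12.6] mid xy [435.4 367.6]
  s -15 w [-13.6  11.5] mid xy [445.  370.8]
  s -5 w [-14.1  10.5] mid xy [454.2 374.8]
  s 5 w [-14.6  10.2] mid xy [463.2 379.2]
  s 15 w [-14.5  10.1] mid xy [472.  383.9]
  s 25 w [-8.7 11.5] mid xy [479.2 391.8]
  s 35 w [-1.2 13.7] mid xy [485.7 400.8]
  s 45 w [ 4.6 15.1] mid xy [492.8 408.6]
n 339 rect c [558.7 269.9] [44.4 92.1] ang 161.9 z 0.0281
  ext -44.2 44.9
  s -45 w [-0.4  5.8] mid xy [600.6 253.3]
  s -35 w [-12.1  11.7] mid xy [592.1 259.2]
  s -25 w [-21.5  16.5] mid xy [583.2 264.5]
  s -15 w [-14.9  19.9] mid xy [572.2 262.8]
  s -5 w [-14.5   8.1] mid xy [564.5 271.4]
  s 5 w [-17.    6.4] mid xy [555.6 276.4]
  s 15 w [-18.5   3.8] mid xy [546.7 281.5]
  s 25 w [-20.3   1.6] mid xy [537.9 286.5]
  s 35 w [-20.9   0.1] mid xy [528.7 290.6]
  s 45 w [-21.8  -3.3] mid xy [519.8 295.8]
[[[0.01,0.01,0.94],[0.0,0.0,-0.01],0.8],[[0.01,0.01,0.94],[0.0,0.0,-0.01],0.8],[[0.01,0.01,0.94],[0.0,0.01,-0.01],0.8],[[0.02,0.01,0.95],[0.0,0.0,0.0],0.8],[[0,0,0],[0,0,0],0.2],[[0,0,0],[0,0,0],0.2],[[0,0,0],[0,0,0],0.2],[[0,0,0],[0,0,0],0.2],[[0,0,0],[0,0,0],0.2],[[0.0,0.0,-0.95],[0.0,0.0,0.0],0.2],[[0.0,0.0,-0.95],[0.0,0.0,0.0],0.2],[[0.0,0.0,-0.96],[0.0,0.0,0.0],0.2]]
[[[0.0,0.0,-0.95],[0.0,0.0,0.0],0.2],[[0.0,0.0,-0.96],[0.0,0.0,0.0],0.2],[[0.0,0.0,-0.95],[0.0,0.0,0.0],0.2]]
15 end [0.4589 0.3764 0.1499]
```

Call:
servo_tool --commands '[[[0.01,0.02,0.94],[0,0,0],0.8],[[0.01,0.02,0.94],[0,0,0],0.8],[[0.01,0.02,0.93],[0,0,0],0.8],[[0.01,0.02,0.93],[0,0,0],0.8],[[0,0,0],[0,0,0],0.8],[[0,0,0],[0,0,0],0],[[0,0,0],[0,0,0],0],[[0,0,0],[0,0,0],0],[[0,0,0],[0,0,0],0],[[0,0,0],[0,0,0],0],[[0,0,-0.9],[0,0,0],0],[[0,0,-0.9],[0,0,0],0]]' --force 25

```text
clock: 5.95
tool_pos: [0.4576, 0.3763, 0.0514]
tool_rot: [[-0.9, -0.436, -0.002], [-0.436, 0.9, -0.001], [0.002, -0.0, -1.0]]
contact_force: [-0.6, -0.0, 0.3]
width: 0.24
grasp_force: 0.0
```

Call:
servo_tool --commands '[[[0,0,-1],[0,0,0],0],[[0,0,-1],[0,0,0],0],[[0,0,0],[0,0,0],0]]'

```text
clock: 6.25
tool_pos: [0.4604, 0.3788, 0.1054]
tool_rot: [[-0.9, -0.436, 0.005], [-0.436, 0.9, 0.004], [-0.007, 0.001, -1.0]]
contact_force: [-0.8, 0.1, 1.2]
width: 0.015
grasp_force: 0.0
```

Run:
```python
from h import *
B=np.array([.4415,.037]); a=np.radians(4.0); M=np.array([[np.cos(a),-np.sin(a)],[np.sin(a),np.cos(a)]])
t=B+M@[0,.06]; print(t)
plan([([t[0],t[1],.11],94,0),([t[0],t[1],.016],94,0),('hold',.5,4),([t[0],t[1],.12],None,.7),([.60,.27,.20],64,.8)])
```

```text
[0.43731461 0.09685384]
[[[0.48,-0.81,-0.02],[0.0,0.0,0.27],0],[[0.45,-0.83,-0.02],[0.0,0.0,0.26],0],[[0.43,-0.84,-0.02],[0.0,0.01,0.27],0],[[0.4,-0.85,-0.02],[0.0,0.0,0.26],0],[[0.37,-0.87,-0.02],[0.0,0.01,0.27],0],[[0.34,-0.88,-0.02],[0.0,0.0,0.26],0],[[0.32,-0.89,-0.02],[0.0,0.0,0.27],0],[[0.29,-0.9,-0.02],[0.0,0.01,0.26],0],[[0.26,-0.91,-0.02],[0.01,0.0,0.27],0],[[0.23,-0.91,-0.02],[0.0,0.01,0.26],0],[[0.2,-0.92,-0.01],[0.01,0.0,0.27],0],[[0.17,-0.92,-0.01],[0.0,0.01,0.26],0]]
[[[0.0,0.0,0.94],[0.0,0.0,0.0],0],[[0.0,0.0,0.94],[0.0,0.0,0.0],0],[[0.0,0.0,0.94],[0.0,0.0,0.0],0],[[0.0,-0.01,0.94],[0.0,0.0,0.0],0],[[0,0,0],[0,0,0],0.5],[[0,0,0],[0,0,0],0.5],[[0,0,0],[0,0,0],0.5],[[0,0,0],[0,0,0],0.5],[[0.0,0.0,-0.83],[0.0,0.0,0.0],0.7],[[0.0,0.0,-0.83],[0.0,0.0,0.0],0.7],[[0.0,0.0,-0.83],[0.0,0.0,0.0],0.7],[[0.0,0.0,-0.84],[0.0,0.0,0.0],0.7]]
[[[0.0,0.01,-0.83],[0.0,0.0,0.0],0.7],[[-0.63,0.59,-0.29],[0.0,0.0,0.4],0.8],[[-0.61,0.62,-0.29],[0.0,0.0,0.4],0.8],[[-0.57,0.64,-0.29],[0.0,0.0,0.4],0.8],[[-0.54,0.67,-0.29],[0.0,0.0,0.4],0.8],[[-0.51,0.7,-0.29],[0.0,0.0,0.39],0.8],[[-0.48,0.72,-0.29],[0.0,0.0,0.4],0.8],[[-0.44,0.74,-0.29],[0.0,0.0,0.39],0.8],[[-0.41,0.76,-0.29],[0.0,0.0,0.4],0.8],[[-0.37,0.78,-0.29],[0.0,0.0,0.39],0.8],[[-0.34,0.8,-0.3],[0.0,0.0,0.4],0.8],[[-0.29,0.81,-0.29],[0.0,0.0,0.39],0.8]]
36 end [0.5999 0.27   0.2   ]
```

The fingers were still closing when I lifted, so the horn was missed. I'll reopen and look again.

Call:
servo_tool --commands '[[[0,0,0],[0,0,0],0.55],[[0,0,0],[0,0,0],0.55],[[0,0,0],[0,0,0],0.55],[[0,0,0],[0,0,0],0.55],[[0,0,0],[0,0,0],0.55],[[0,0,0],[0,0,0],0.55],[[0,0,0],[0,0,0],0.55],[[0,0,0],[0,0,0],0.55]]'

```text
clock: 7.05
tool_pos: [0.4582, 0.3769, 0.1014]
tool_rot: [[-0.9, -0.436, -0.0], [-0.436, 0.9, -0.0], [0.0, 0.0, -1.0]]
contact_force: [0.2, 1.2, -0.1]
width: 0.549
grasp_force: 0.0
```

Run:
```python
from h import *
im,d,c,P=shot("wrist"); horn_fit(im,P,(.459,.3765),.075)
im,d,c,P=shot("top"); horn_fit(im,P,(.459,.375),.07)
o=ctrl.get_obs(); print(o["width"],o["tool_pos"],np.round(o["tool_rot"],3).tolist())
plan([([.459,.3765,.007],116,.55)])
```

```text
n 2796 rect c [457.9 378.7] [91.1 30.7] ang 28.1 z 0.0263
  ext -43.9 43.1
  s -45 w [-0.1 14.6] mid xy [414.8 363.9]
  s -35 w [-5.1 14.5] mid xy [424.9 366.4]
  s -25 w [-11.8  12.7] mid xy [435.7 367.4]
  s -15 w [-13.7  11.6] mid xy [445.2 370.8]
  s -5 w [-14.2  10.6] mid xy [454.4 374.8]
  s 5 w [-14.7  10.3] mid xy [463.4 379.1]
  s 15 w [-14.5  10.2] mid xy [472.2 383.9]
  s 25 w [-8.3 11.6] mid xy [479.2 392. ]
  s 35 w [-1.2 13.8] mid xy [485.9 400.8]
  s 45 w [ 5.2 15.3] mid xy [492.8 409. ]
n 0 rect c [0. 0.] [0. 0.] ang 0.0 z nan
  return _methods._mean(a, axis=axis, dtype=dtype,
  ret = ret.dtype.type(ret / rcount)
Traceback (most recent call last):
  File "h.py", line 55, in horn_fit
    lo,hi=np.percentile(e,[.5,99.5]); print("  ext",lo.round(1),hi.round(1))
          ~~~~~~~~~~~~~^^^^^^^^^^^^^
IndexError: index -1 is out of bounds for axis 0 with size 0
```

Unmoved. I'll try again with a long enough close: the TCP goes down 94 mm to about 7 mm.

Call:
servo_tool --commands '[[[0,0,0.94],[0,0,0],0.55],[[0,0,0.94],[0,0,0],0.55],[[0,0,0.94],[0,0,0],0.55],[[0,0,0.94],[0,0,0],0.55],[[0,0,0],[0,0,0],0],[[0,0,0],[0,0,0],0],[[0,0,0],[0,0,0],0],[[0,0,0],[0,0,0],0],[[0,0,0],[0,0,0],0],[[0,0,0],[0,0,0],0],[[0,0,0],[0,0,0],0]]' --force 25

```text
clock: 8.25
tool_pos: [0.4589, 0.3774, 0.0087]
tool_rot: [[-0.9, -0.436, 0.001], [-0.436, 0.9, 0.001], [-0.002, 0.0, -1.0]]
contact_force: [-1.4, -0.5, 6.6]
width: 0.281
grasp_force: 25.0
```

Call:
servo_tool --commands '[[[0,0,0],[0,0,0],0],[[0,0,-0.5],[0,0,0],0],[[0,0,-1],[0,0,0],0],[[0,0,-1],[0,0,0],0],[[0,0,-1],[0,0,0],0],[[0,0,-0.6],[0,0,0],0],[[0,0,0],[0,0,0],0]]'

```text
clock: 8.95
tool_pos: [0.4597, 0.3781, 0.1128]
tool_rot: [[-0.9, -0.436, 0.004], [-0.436, 0.9, 0.003], [-0.005, 0.001, -1.0]]
contact_force: [-0.2, 0.9, 0.0]
width: 0.284
grasp_force: 25.0
```

Call:
servo_tool --commands '[[[0.48,-0.81,0],[0,0,0.27],0],[[0.45,-0.83,0],[0,0,0.26],0],[[0.43,-0.84,0],[0,0,0.27],0],[[0.4,-0.85,0],[0,0,0.26],0],[[0.37,-0.87,0],[0,0,0.27],0],[[0.34,-0.88,0],[0,0,0.26],0],[[0.32,-0.89,0],[0,0,0.27],0],[[0.29,-0.9,0],[0,0,0.26],0],[[0.26,-0.91,0],[0,0,0.27],0],[[0.23,-0.91,0],[0,0,0.26],0],[[0.2,-0.92,0],[0,0,0.27],0],[[0.17,-0.92,0],[0,0,0.26],0]]'

```text
clock: 10.15
tool_pos: [0.4342, 0.0937, 0.109]
tool_rot: [[-0.998, -0.069, -0.002], [-0.069, 0.998, -0.0], [0.002, -0.0, -1.0]]
contact_force: [-0.3, -0.4, 0.2]
width: 0.279
grasp_force: 25.0
```

Call:
servo_tool --commands '[[[0,0,0],[0,0,0],0],[[0,0,0.9],[0,0,0],0],[[0,0,0.9],[0,0,0],0],[[0,0,0.9],[0,0,0],0],[[0,0,0.6],[0,0,0],0],[[0,0,0],[0,0,0],0],[[0,0,0],[0,0,0],0]]'

```text
clock: 10.85
tool_pos: [0.4347, 0.0955, 0.0271]
tool_rot: [[-0.997, -0.071, -0.002], [-0.071, 0.997, 0.0], [0.002, 0.0, -1.0]]
contact_force: [0.0, 0.3, -0.0]
width: 0.28
grasp_force: 25.0
```

Call:
servo_tool --commands '[[[0,0,0.25],[0,0,0],0],[[0,0,0.17],[0,0,0],0],[[0,0,0],[0,0,0],0],[[0,0,0],[0,0,0],0.5],[[0,0,0],[0,0,0],0.5],[[0,0,0],[0,0,0],0.5],[[0,0,0],[0,0,0],0.5],[[0,0,0],[0,0,0],0.5],[[0,0,-0.8],[0,0,0],0.5],[[0,0,-0.8],[0,0,0],0.5],[[0,0,-0.8],[0,0,0],0.5],[[0,0,-0.8],[0,0,0],0.5]]'

```text
clock: 12.05
tool_pos: [0.435, 0.095, 0.0977]
tool_rot: [[-0.998, -0.07, -0.0], [-0.07, 0.998, 0.0], [0.0, 0.0, -1.0]]
contact_force: [0.5, 0.6, 1.0]
width: 0.498
grasp_force: 0.0
```

Run:
```python
from h import *
p=[.60,.27,.18]
o=ctrl.get_obs(); print(o["tool_pos"])
plan([(p,63.5,.55)])
```

```text
[0.43504907 0.09498901 0.09769897]
[[[-0.64,0.59,-0.3],[0.0,0.0,0.4],0.55],[[-0.61,0.62,-0.3],[0.0,0.0,0.4],0.55],[[-0.58,0.65,-0.3],[0.0,0.0,0.4],0.55],[[-0.55,0.68,-0.3],[0.0,0.0,0.4],0.55],[[-0.52,0.71,-0.3],[0.0,0.0,0.41],0.55],[[-0.48,0.73,-0.3],[0.0,0.0,0.4],0.55],[[-0.45,0.75,-0.3],[0.0,0.0,0.41],0.55],[[-0.41,0.77,-0.3],[0.0,0.0,0.4],0.55],[[-0.37,0.79,-0.3],[0.0,0.0,0.41],0.55],[[-0.34,0.81,-0.3],[0.0,0.0,0.4],0.55],[[-0.29,0.83,-0.29],[0.0,0.0,0.41],0.55]]
11 end [0.5999 0.27   0.1799]
```

Call:
servo_tool --commands '[[[-0.64,0.59,-0.3],[0,0,0.4],0.5],[[-0.61,0.62,-0.3],[0,0,0.4],0.5],[[-0.58,0.65,-0.3],[0,0,0.4],0.5],[[-0.55,0.68,-0.3],[0,0,0.4],0.5],[[-0.52,0.71,-0.3],[0,0,0.41],0.5],[[-0.48,0.73,-0.3],[0,0,0.4],0.5],[[-0.45,0.75,-0.3],[0,0,0.41],0.5],[[-0.41,0.77,-0.3],[0,0,0.4],0.5],[[-0.37,0.79,-0.3],[0,0,0.41],0.5],[[-0.34,0.81,-0.3],[0,0,0.4],0.5],[[-0.29,0.83,-0.3],[0,0,0.41],0.5],[[0,0,0],[0,0,0],0.5]]'

```text
clock: 13.25
tool_pos: [0.6016, 0.2732, 0.1804]
tool_rot: [[-0.895, 0.445, 0.003], [0.445, 0.895, 0.003], [-0.001, 0.004, -1.0]]
contact_force: [-0.6, 0.5, 0.5]
width: 0.499
grasp_force: 0.0
```

Run:
```python
from h import *
im,d,c,P=shot("wrist"); horn_fit(im,P,(.561,.276),.06)
plan([([.556,.279,.10],63.5,.5),([.556,.279,.008],63.5,.5)])
im,d,c,P=shot("top"); hsv=cv2.cvtColor(im,cv2.COLOR_BGR2HSV); horn_fit(im,P,(.435,.095),.07,.026,.045)
```

```text
n 2137 rect c [558.8 272.9] [47.5 92.1] ang 164.6 z 0.0264
  ext -43.2 44.6
  s -45 w [0.9 9.5] mid xy [600.8 255.9]
  s -35 w [-11.3  12.9] mid xy [592.3 262.8]
  s -25 w [-21.4  16.7] mid xy [583.5 268.6]
  s -15 w [-12.6  21.8] mid xy [572.  264.5]
  s -5 w [-15.1   8.6] mid xy [564.5 274.7]
  s 5 w [-17.4   6.5] mid xy [555.4 279.6]
  s 15 w [-19.4   4.2] mid xy [546.4 284.2]
  s 25 w [-21.2   1. ] mid xy [537.4 289.3]
  s 35 w [-22.6  -2.5] mid xy [528.4 294.4]
  s 45 w [-23.   -5.8] mid xy [519.3 298.8]
[[[0.43,-0.13,0.79],[0.0,0.0,0.0],0.5],[[0.43,-0.13,0.8],[0.0,0.0,0.01],0.5],[[0.43,-0.13,0.79],[0.0,0.0,0.0],0.5],[[0.43,-0.13,0.8],[0.01,0.0,0.01],0.5],[[0.0,0.0,0.92],[0.0,0.0,0.0],0.5],[[0.0,0.0,0.92],[0.0,0.0,0.0],0.5],[[0.0,0.0,0.92],[0.0,0.0,0.0],0.5],[[0.0,0.0,0.92],[0.0,0.0,0.0],0.5]]
8 end [0.556  0.2789 0.008 ]
n 23 rect c [466.5  97.6] [39.1  5.4] ang 53.3 z 0.0347
  ext -18.9 19.2
  s 5 w [-2.6  2.2] mid xy [469.7 101.5]
  s 15 w [-2.1  2.6] mid xy [475.3 109.8]
```

Call:
servo_tool --commands '[[[0.43,-0.13,0.79],[0,0,0.12],0.5],[[0.43,-0.13,0.79],[0,0,0.11],0.5],[[0.43,-0.11,0.79],[0,0,0],0.5],[[0.44,-0.11,0.79],[0,0,0],0.5],[[0,0,0.92],[0,0,0],0.5],[[0,0,0.92],[0,0,0],0.5],[[0,0,0.92],[0,0,0],0.5],[[0,0,0.92],[0,0,0],0.5],[[0,0,0],[0,0,0],0.5],[[0,0,0],[0,0,0],0],[[0,0,0],[0,0,0],0],[[0,0,0],[0,0,0],0]]' --force 25

```text
clock: 14.55
tool_pos: [0.557, 0.2795, 0.0099]
tool_rot: [[-0.882, 0.471, 0.002], [0.471, 0.882, 0.001], [-0.001, 0.002, -1.0]]
contact_force: [-0.1, 0.2, 0.9]
width: 0.286
grasp_force: 0.0
```

Call:
servo_tool --commands '[[[0,0,0],[0,0,0],0],[[0,0,0],[0,0,0],0],[[0,0,0],[0,0,0],0],[[0,0,0],[0,0,0],0],[[0,0,0],[0,0,0],0]]'

```text
clock: 15.05
tool_pos: [0.5569, 0.2796, 0.0093]
tool_rot: [[-0.882, 0.471, 0.001], [0.471, 0.882, 0.001], [-0.001, 0.001, -1.0]]
contact_force: [1.1, 0.2, 2.7]
width: 0.258
grasp_force: 2.5
```

Call:
servo_tool --commands '[[[0,0,-0.5],[0,0,0],0],[[0,0,-1],[0,0,0],0],[[0,0,-1],[0,0,0],0],[[0,0,-1],[0,0,0],0],[[0,0,-0.6],[0,0,0],0],[[0,0,0],[0,0,0],0]]'

```text
clock: 15.65
tool_pos: [0.5578, 0.2803, 0.1137]
tool_rot: [[-0.882, 0.471, 0.004], [0.471, 0.882, 0.002], [-0.003, 0.004, -1.0]]
contact_force: [0.9, -0.0, -0.1]
width: 0.254
grasp_force: 25.0
```

Run:
```python
from h import *
B=np.array([.4415,.037]); a=np.radians(4.0); M=np.array([[np.cos(a),-np.sin(a)],[np.sin(a),np.cos(a)]])
o=ctrl.get_obs(); print(o["width"],o["grasp_force"])
t=B+M@[-.005,-.06]; print(t)
plan([([t[0],t[1],.12],94,0),([t[0],t[1],.03],94,0)])
im,d,c,P=shot("scene","s2.png")
```

```text
0.25432750416026206 24.98539924621582
[ 0.44069757 -0.02320263]
[[[-0.11,-0.92,-0.02],[0.0,0.0,-0.33],0],[[-0.08,-0.93,-0.02],[0.0,0.0,-0.33],0],[[-0.04,-0.93,-0.02],[0.0,0.0,-0.33],0],[[0.0,-0.93,-0.02],[0.0,0.0,-0.33],0],[[0.03,-0.93,-0.02],[0.0,0.0,-0.33],0],[[0.07,-0.93,-0.02],[0.0,0.0,-0.34],0],[[0.11,-0.92,-0.02],[0.0,0.0,-0.33],0],[[0.14,-0.92,-0.02],[0.0,0.0,-0.34],0],[[0.18,-0.91,-0.02],[0.0,0.01,-0.33],0],[[0.22,-0.9,-0.02],[0.0,0.0,-0.34],0],[[0.26,-0.89,-0.02],[0.01,0.01,-0.33],0],[[0.29,-0.88,-0.02],[0.0,0.0,-0.34],0]]
[[[0.32,-0.87,-0.03],[0.01,0.01,-0.33],0],[[0.36,-0.86,-0.02],[0.0,0.0,-0.34],0],[[0.0,0.0,0.9],[0.0,0.0,0.0],0],[[0.0,0.0,0.9],[0.0,0.0,0.0],0],[[0.0,0.0,0.9],[0.0,0.0,0.0],0],[[0.0,0.0,0.9],[0.0,0.0,0.0],0]]
18 end [ 0.4408 -0.0231  0.03  ]
```

Call:
servo_tool --commands '[[[-0.11,-0.92,0],[0,0,-0.33],0],[[-0.08,-0.93,0],[0,0,-0.33],0],[[-0.04,-0.93,0],[0,0,-0.33],0],[[0,-0.93,0],[0,0,-0.33],0],[[0.03,-0.93,0],[0,0,-0.33],0],[[0.07,-0.93,0],[0,0,-0.34],0],[[0.11,-0.92,0],[0,0,-0.33],0],[[0.14,-0.92,0],[0,0,-0.34],0],[[0.18,-0.91,0],[0,0,-0.33],0],[[0.22,-0.9,0],[0,0,-0.34],0],[[0.26,-0.89,0],[0,0,-0.33],0],[[0.29,-0.88,0],[0,0,-0.34],0]]'

```text
clock: 16.9
tool_pos: [0.454, 0.0184, 0.1095]
tool_rot: [[-1.0, 0.009, -0.003], [0.009, 1.0, 0.0], [0.003, 0.0, -1.0]]
contact_force: [-0.2, 0.5, -0.6]
width: 0.262
grasp_force: 25.0
```

Call:
servo_tool --commands '[[[0.32,-0.87,0],[0,0,-0.33],0],[[0.36,-0.86,0],[0,0,-0.34],0],[[0,0,0],[0,0,0],0],[[0,0,0.9],[0,0,0],0],[[0,0,0.9],[0,0,0],0],[[0,0,0.9],[0,0,0],0],[[0,0,0.7],[0,0,0],0],[[0,0,0],[0,0,0],0],[[0,0,0],[0,0,0],0]]'

```text
clock: 17.8
tool_pos: [0.4385, -0.0234, 0.0254]
tool_rot: [[-0.998, -0.07, -0.002], [-0.07, 0.998, 0.001], [0.002, 0.001, -1.0]]
contact_force: [0.4, -0.5, 0.2]
width: 0.259
grasp_force: 25.0
```

Call:
servo_tool --commands '[[[0,0,0.2],[0,0,0],0],[[0,0,0.15],[0,0,0],0],[[0,0,0],[0,0,0],0],[[0,0,0],[0,0,0],0.5],[[0,0,0],[0,0,0],0.5],[[0,0,0],[0,0,0],0.5],[[0,0,0],[0,0,0],0.5],[[0,0,0],[0,0,0],0.5],[[0,0,-0.8],[0,0,0],0.6],[[0,0,-1],[0,0,0],0.7],[[0,0,-1],[0,0,0],0.8],[[0,0,-1],[0,0,0],0.9]]'

```text
clock: 19.0
tool_pos: [0.4389, -0.024, 0.1131]
tool_rot: [[-0.998, -0.07, -0.0], [-0.07, 0.998, 0.0], [0.0, 0.0, -1.0]]
contact_force: [0.3, 0.3, -0.4]
width: 0.801
grasp_force: 0.0
```

Run:
```python
from h import *
plan([([.50,-.05,.26],88,1),([.69,-.09,.37],88,1)])
```

```text
[[[-0.34,-0.17,-0.84],[0.0,0.0,0.12],1],[[-0.34,-0.17,-0.84],[0.0,0.0,0.13],1],[[-0.34,-0.16,-0.84],[0.0,0.0,0.12],1],[[-0.34,-0.16,-0.84],[0.0,0.0,0.13],1],[[-0.35,-0.15,-0.84],[0.0,0.0,0.12],1],[[-0.35,-0.15,-0.84],[0.0,0.0,0.13],1],[[-0.35,-0.14,-0.84],[0.0,0.0,0.12],1],[[-0.85,-0.15,-0.49],[0.0,0.0,0.0],1],[[-0.85,-0.15,-0.49],[0.0,0.0,0.0],1],[[-0.85,-0.15,-0.49],[0.0,0.0,0.0],1],[[-0.85,-0.15,-0.49],[0.0,0.0,0.0],1],[[-0.85,-0.15,-0.49],[0.0,0.0,0.0],1]]
[[[-0.85,-0.15,-0.49],[0.0,0.0,0.0],1],[[-0.85,-0.15,-0.49],[0.0,0.0,0.0],1],[[-0.85,-0.14,-0.49],[0.0,0.0,0.0],1],[[-0.85,-0.15,-0.48],[0.0,0.0,0.0],1]]
16 end [ 0.69   -0.0901  0.37  ]
```

Call:
servo_tool --commands '[[[-0.34,-0.17,-0.84],[0,0,0.12],1],[[-0.34,-0.17,-0.84],[0,0,0.12],1],[[-0.34,-0.16,-0.84],[0,0,0.12],1],[[-0.34,-0.16,-0.84],[0,0,0.13],1],[[-0.35,-0.15,-0.84],[0,0,0.12],1],[[-0.35,-0.15,-0.84],[0,0,0.13],1],[[-0.35,-0.14,-0.84],[0,0,0.12],1],[[-0.85,-0.15,-0.49],[0,0,0],1],[[-0.85,-0.15,-0.49],[0,0,0],1],[[-0.85,-0.15,-0.49],[0,0,0],1],[[-0.85,-0.15,-0.49],[0,0,0],1],[[-0.85,-0.15,-0.49],[0,0,0],1]]'

```text
clock: 20.2
tool_pos: [0.6063, -0.0725, 0.3207]
tool_rot: [[-0.999, 0.033, -0.001], [0.033, 0.999, 0.0], [0.001, -0.0, -1.0]]
contact_force: [0.1, 0.0, 0.1]
width: 0.998
grasp_force: 0.0
```

Call:
servo_tool --commands '[[[-0.85,-0.15,-0.49],[0,0,0],1],[[-0.85,-0.15,-0.49],[0,0,0],1],[[-0.85,-0.15,-0.49],[0,0,0],1],[[-0.85,-0.15,-0.49],[0,0,0],1],[[0,0,0],[0,0,0],1]]'

```text
clock: 20.7
tool_pos: [0.6923, -0.0907, 0.3699]
tool_rot: [[-0.999, 0.034, 0.002], [0.034, 0.999, -0.0], [-0.002, 0.0, -1.0]]
contact_force: [0.4, 0.0, 0.5]
width: 1.001
grasp_force: 0.0
```

Run:
```python
from h import *
im,d,c,P=shot("wrist","w3.png"); np.savez("w3.npz",im=im,d=d,P=P); print(ctrl.get_obs()["tool_pos"])
for n in ("wrist","scene"):
  if n=="scene": im2,d2,c,P=shot("scene"); cv2.imwrite("pics/s3.png",cv2.resize(im2[150:360,130:410],None,fx=2.5,fy=2.5)); np.savez("s3.npz",im=im2,d=d2,P=P)
  for t in "carriage_top lens camera_top".split():
    print(n,t,[(np.round(q["xy"]).astype(int).tolist(),round(q["score"],2),P[int(q["xy"][1]),int(q["xy"][0])].round(3).tolist()) for q in models.place_of(t,n)[:2]])
```

```text
[ 0.69086757 -0.09021112  0.36901358]
wrist carriage_top [([276, 162], 0.82, [0.668, -0.086, 0.142])]
wrist lens [([293, 149], 0.82, [0.661, -0.06, 0.052])]
wrist camera_top [([270, 178], 0.87, [0.686, -0.095, 0.155])]
scene carriage_top [([196, 242], 0.8, [0.681, -0.07, 0.076])]
scene lens [([285, 240], 0.55, [0.45, 0.034, 0.016])]
scene camera_top [([180, 218], 0.92, [0.67, -0.21, 0.017]), ([268, 289], 0.42, [0.578, 0.142, 0.024])]
```

View pics/w3.png

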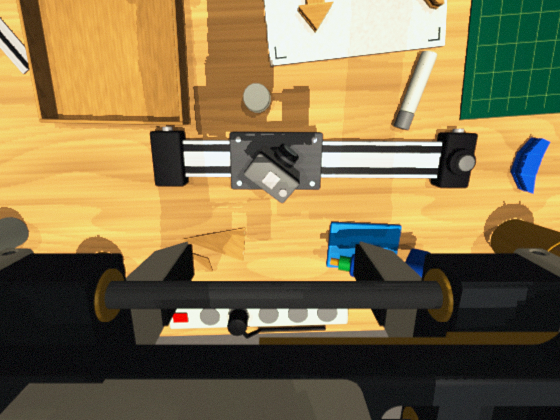

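View pics/s3.png

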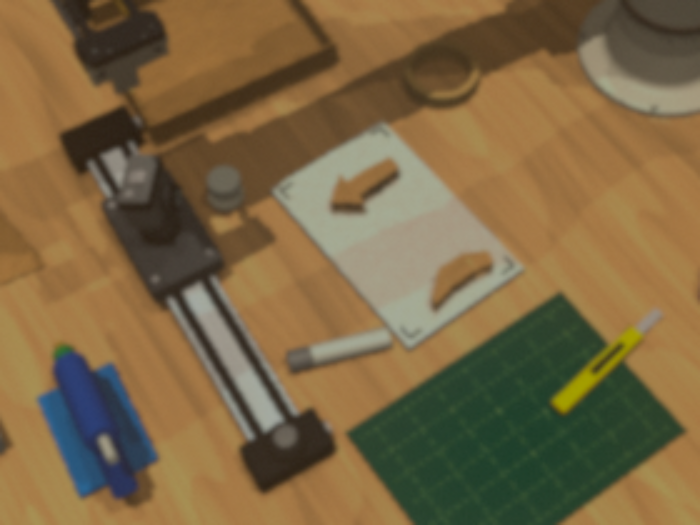

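The wrist view shows the carriage at (276,160), with the camera turned so its lens points up-right at about (290,152) (world −x, +y). The shutter is at (465,163). The scene crop shows both parts flat on the board, with the horn near the +y edge. Next I'll measure the camera pose and the parts.

Run:
```python
from h import *
z=np.load("w3.npz"); im,P=z["im"],z["P"]; X,Y,Z=P[...,0],P[...,1],P[...,2]
reg=(X>.58)&(X<.76)&(Y>-.2)&(Y<.03)
m=reg&(Z>.10)
print(m.sum(),np.percentile(Z[m],[5,25,50,75,95]).round(3))
# dominant planes by RANSAC
rng=np.random.default_rng(0); Q=P[m]
for k in range(3):
    best=None
    for _ in range(1500):
        a,b,c=Q[rng.choice(len(Q),3,False)]; n=np.cross(b-a,c-a); L=np.linalg.norm(n)
        if L<1e-6: continue
        n/=L; i=abs((Q-a)@n)<.0015
        if best is None or i.sum()>best.sum(): best=i
    p=Q[best]; ce=p.mean(0); n=np.linalg.svd(p-ce)[2][2]; n*=np.sign(n[2])
    r=cv2.minAreaRect((p[:,:2]*1000).astype(np.float32))
    print("plane",best.sum(),"c",ce.round(4),"n",n.round(3),[np.round(x,1) for x in r]); Q=Q[~best]
cs=cv2.findContours((reg&(Z>.044)).astype(np.uint8),cv2.RETR_EXTERNAL,cv2.CHAIN_APPROX_NONE)[0]
for zz,zl,zh in((.052,.046,.056),):
    mm=reg&(Z>zl)&(Z<zh); p=P[mm]; print("cartop",[np.round(x,1) for x in cv2.minAreaRect((p[:,:2]*1000).astype(np.float32))],np.median(p[:,2]))
for nm,a,b in(("end+",.14,.28),("end-",-.32,-.2)):
    p=P[(X>.6)&(X<.75)&(Y>a)&(Y<b)&(Z>.028)&(Z<.04)]; print(nm,[np.round(x,1) for x in cv2.minAreaRect((p[:,:2]*1000).astype(np.float32))])
p=P[(X>.6)&(X<.75)&(Y>.13)&(Y<.3)&(Z>.05)&(Z<.065)]; print("btn",np.median(p,0),[np.round(x,1) for x in cv2.minAreaRect((p[:,:2]*1000).astype(np.float32))])
p=P[(X>.53)&(X<.63)&(Y>-.17)&(Y<-.06)&(Z>.036)&(Z<.06)]; print("jar",np.median(p,0))
z=np.load("s3.npz"); im,P=z["im"],z["P"]
B=np.array([.4415,.037]); a=np.radians(4.0); M=np.array([[np.cos(a),-np.sin(a)],[np.sin(a),np.cos(a)]])
for g in((.435,.10),(.44,-.023)):
    c,_=horn_fit(im,P,g,.075,.027,.045); print("board frame",(M.T@(np.array(c)/1000-B)).round(3))
```

```text
84936 [0.397 0.452 0.462 0.477 0.485]Traceback (most recent call last):
  File "<stdin>", line 15, in <module>
    u, s, vh = gufunc(a, signature=signature)
               ~~~~~~^^^^^^^^^^^^^^^^^^^^^^^^
numpy._core._exceptions._ArrayMemoryError: Unable to allocate 11.2 GiB for an array with shape (38714, 38714) and data type float64
```

Run:
```python
from h import *
z=np.load("w3.npz"); im,P=z["im"],z["P"]; X,Y,Z=P[...,0],P[...,1],P[...,2]
reg=(X>.58)&(X<.76)&(Y>-.2)&(Y<.03)&(Z<.2)
rng=np.random.default_rng(0); Q=P[reg&(Z>.095)]; print(len(Q))
for k in range(3):
    best=None
    for _ in range(1500):
        a,b,c=Q[rng.choice(len(Q),3,False)]; n=np.cross(b-a,c-a); L=np.linalg.norm(n)
        if L<1e-6: continue
        n/=L; i=abs((Q-a)@n)<.0015
        if best is None or i.sum()>best.sum(): best=i
    p=Q[best]; ce=p.mean(0); n=np.linalg.eigh(np.cov((p-ce).T))[1][:,0]; n*=np.sign(n[2])
    r=cv2.minAreaRect((p[:,:2]*1000).astype(np.float32))
    print("plane",best.sum(),"c",ce.round(4),"n",n.round(3),[np.round(x,1) for x in r]); Q=Q[~best]
def mr(nm,p): print(nm,len(p),np.median(p,0).round(4),[np.round(x,1) for x in cv2.minAreaRect((p[:,:2]*1000).astype(np.float32))])
mr("cartop",P[reg&(Z>.046)&(Z<.056)])
for nm,a,b in(("end+",.14,.28),("end-",-.32,-.2)): mr(nm,P[(X>.6)&(X<.75)&(Y>a)&(Y<b)&(Z>.028)&(Z<.04)])
mr("btn",P[(X>.6)&(X<.75)&(Y>.13)&(Y<.3)&(Z>.05)&(Z<.065)])
mr("jar",P[(X>.53)&(X<.63)&(Y>-.17)&(Y<-.06)&(Z>.036)&(Z<.06)])
z=np.load("s3.npz"); im,P=z["im"],z["P"]
B=np.array([.4415,.037]); a=np.radians(4.0); M=np.array([[np.cos(a),-np.sin(a)],[np.sin(a),np.cos(a)]])
for g in((.435,.10),(.44,-.023)):
    c,_=horn_fit(im,P,g,.075,.027,.045); print("board frame",(M.T@(np.array(c)/1000-B)).round(3))
```

```text
2130
plane 1156 c [ 0.6864 -0.0932  0.1538] n [ 0.111 -0.097  0.989] [array([687.3, -92.9]), array([63.1, 34.7]), np.float64(50.3)]
plane 420 c [ 0.6714 -0.0803  0.1359] n [-0.761  0.628  0.164] [array([671.6, -79.8]), array([62.5,  9.6]), np.float64(50.3)]
plane 144 c [ 0.672  -0.0812  0.1373] n [-0.265  0.226  0.937] [array([678.4, -85.5]), array([64. , 58.3]), np.float64(51.0)]
cartop 3319 [ 0.6643 -0.0814  0.0514] [array([679.1, -86. ]), array([144. ,  89.3]), np.float64(88.1)]
end+ 1204 [0.679  0.2031 0.0333] [array([691.7, 210. ]), array([50.8, 90.1]), np.float64(87.9)]
end- 1747 [ 0.6695 -0.2608  0.0333] [array([ 657.8, -258.6]), array([ 55.6, 120.9]), np.float64(84.4)]
btn 230 [0.6908 0.2088 0.0553] [array([691.1, 210. ]), array([24.4, 24.8]), np.float64(43.6)]
jar 568 [ 0.5825 -0.1127  0.0414] [array([ 582.9, -113.2]), array([37.8, 37. ]), np.float64(87.5)]
n 211 rect c [424.1 139.5] [90.  31.8] ang 5.1 z 0.0343
  ext -44.5 43.8
  s -45 w [-0.7 10.7] mid xy [378.9 140.4]
  s -35 w [-5.8 15.2] mid xy [388.9 141. ]
  s -25 w [-13.6  13.7] mid xy [399.2 137.3]
  s -15 w [-15.9  10.1] mid xy [409.5 135.3]
  s -5 w [-15.  10.] mid xy [419.4 136.5]
  s 5 w [-15.   10.4] mid xy [429.3 137.6]
  s 15 w [-15.4   9.8] mid xy [439.3 138. ]
  s 25 w [-10.3  11.4] mid xy [449.  142.3]
  s 35 w [-2.7 15.1] mid xy [458.4 148.8]
  s 45 w [ 5.4 15.5] mid xy [468.  153.9]
board frame [-0.01   0.103]
n 218 rect c [445.5 -26.5] [89.3 42.4] ang 15.3 z 0.0341
  ext -43.6 44.5
  s -45 w [ 1.4 15.3] mid xy [399.9 -30.3]
  s -35 w [-0.2 20.9] mid xy [409.  -25.8]
  s -25 w [-1.4 19.7] mid xy [419.  -24.3]
  s -15 w [-5.4 20.2] mid xy [429.1 -23.3]
  s -5 w [-8.9 18.2] mid xy [439.4 -23.3]
  s 5 w [-10.5  14.9] mid xy [449.7 -23.1]
  s 15 w [-20.   11.9] mid xy [461.  -26.4]
  s 25 w [-17.2  20.7] mid xy [469.1 -18.2]
  s 35 w [-12.4  11.7] mid xy [479.3 -17.6]
  s 45 w [-9.3  4.7] mid xy [489.5 -16.8]
board frame [-0.    -0.064]
```

```bash
cat >> h.py <<'E'
MID=np.array([.6815,-.027,0]); RY=-2.1  # middle stop, rail yaw deg
def campose(s,sw,ti,h=.052):
    """tool pose holding camera: s = slide from middle stop (m), swivel, tilt (rad), h above tilt axis of TCP"""
    yd=np.radians(RY+90); ax=MID+s*np.array([np.cos(yd),np.sin(yd),0])+[0,0,.085]
    d=np.radians(180+RY)+sw; look=np.array([np.cos(d),np.sin(d),0]); up=np.array([0,0,1.])
    u=np.cos(ti)*up+np.sin(ti)*look; l=np.cos(ti)*look-np.sin(ti)*up
    return ax+h*u, np.stack([np.cross(l,-u),l,-u],1)
E
python3 - <<'E'
from h import *
o=ctrl.get_obs(); print(np.round(o["qpos"],2))
p0,R0=campose(-.0593,-.655,-.15); pa,_=campose(-.0593,-.655,-.15,.13)
print(p0,pa,R0.round(2).tolist())
S=plan([(pa,R0,.68),(p0,R0,.68)])
E
```

```text
[ 0.24  0.48 -0.23  1.23  0.1   1.44  1.56]
[ 0.68531203 -0.09121646  0.1364161 ] [ 0.69428954 -0.09865089  0.21354024] [[-0.64, -0.76, -0.12], [-0.77, 0.63, 0.1], [0.0, 0.15, -0.99]]
[[[-0.03,-0.04,0.78],[-0.15,0.07,-0.95],0.68],[[-0.03,-0.06,0.78],[-0.14,0.07,-0.95],0.68],[[-0.02,-0.08,0.78],[-0.15,0.07,-0.95],0.68],[[-0.02,-0.09,0.77],[-0.14,0.07,-0.95],0.68],[[-0.02,-0.11,0.77],[-0.15,0.07,-0.95],0.68],[[-0.01,-0.12,0.77],[-0.14,0.07,-0.95],0.68],[[0.0,-0.14,0.77],[-0.15,0.07,-0.94],0.68],[[0.01,-0.15,0.77],[-0.14,0.08,-0.95],0.68],[[0.0,0.0,0.78],[0.0,0.0,0.0],0.68],[[0.0,0.0,0.78],[0.0,0.0,0.0],0.68],[[0.0,0.0,0.78],[0.0,0.0,0.0],0.68],[[0.0,0.01,0.78],[0.0,0.0,0.0],0.68]]
12 end [ 0.6852 -0.0912  0.1364]
```

```bash
sed -i 's/return ax+h\*u, np.stack.*/return ax+h*u, np.stack([np.cross(l,u),-l,-u],1)/' h.py
python3 - <<'E'
from h import *
p0,R0=campose(-.0593,-.655,-.15); pa,_=campose(-.0593,-.655,-.15,.13)
o=ctrl.get_obs()
S=plan([(o["tool_pos"],down(30),.65),(pa,R0,.65)])
E
```

```text
[[[0.0,0.0,0.0],[0.0,0.0,0.94],0.65],[[0.0,0.0,0.0],[0.0,0.0,0.94],0.65],[[0.0,0.0,0.0],[0.0,0.0,0.94],0.65],[[0.0,0.0,0.0],[0.0,0.0,0.94],0.65],[[0.0,0.0,0.0],[0.0,0.0,0.94],0.65],[[0.0,0.0,0.0],[0.0,0.0,0.94],0.65],[[0.0,0.0,0.0],[0.0,0.0,0.94],0.65],[[0.0,0.0,0.0],[0.0,0.0,0.94],0.65],[[0.0,0.0,0.0],[0.0,0.0,0.93],0.65],[[-0.04,0.0,0.57],[0.1,0.07,0.92],0.65],[[-0.04,0.01,0.57],[0.1,0.07,0.92],0.65],[[-0.04,0.02,0.57],[0.1,0.07,0.92],0.65]]
[[[-0.05,0.03,0.56],[0.1,0.07,0.92],0.65],[[-0.04,0.05,0.56],[0.1,0.07,0.92],0.65],[[-0.04,0.06,0.56],[0.1,0.07,0.92],0.65],[[-0.04,0.07,0.56],[0.1,0.07,0.92],0.65],[[-0.04,0.08,0.56],[0.1,0.07,0.92],0.65],[[-0.04,0.09,0.56],[0.1,0.07,0.92],0.65],[[-0.03,0.1,0.56],[0.09,0.07,0.91],0.65],[[-0.02,0.11,0.56],[0.1,0.07,0.92],0.65]]
20 end [ 0.6944 -0.0986  0.2135]
```

Call:
servo_tool --commands '[[[0,0,0],[0,0,0.94],0.65],[[0,0,0],[0,0,0.94],0.65],[[0,0,0],[0,0,0.94],0.65],[[0,0,0],[0,0,0.94],0.65],[[0,0,0],[0,0,0.94],0.65],[[0,0,0],[0,0,0.94],0.65],[[0,0,0],[0,0,0.94],0.65],[[0,0,0],[0,0,0.94],0.65],[[0,0,0],[0,0,0.93],0.65],[[-0.04,0,0.57],[0.1,0.07,0.92],0.65],[[-0.04,0.01,0.57],[0.1,0.07,0.92],0.65],[[-0.04,0.02,0.57],[0.1,0.07,0.92],0.65]]'

```text
clock: 22.3
tool_pos: [0.6912, -0.0923, 0.3265]
tool_rot: [[-0.186, 0.982, -0.042], [0.982, 0.187, 0.011], [0.019, -0.04, -0.999]]
contact_force: [0.2, -0.1, 0.4]
width: 0.65
grasp_force: 0.0
```

Call:
servo_tool --commands '[[[-0.05,0.03,0.56],[0.1,0.07,0.92],0.65],[[-0.04,0.05,0.56],[0.1,0.07,0.92],0.65],[[-0.04,0.06,0.56],[0.1,0.07,0.92],0.65],[[-0.04,0.07,0.56],[0.1,0.07,0.92],0.65],[[-0.04,0.08,0.56],[0.1,0.07,0.92],0.65],[[-0.04,0.09,0.56],[0.1,0.07,0.92],0.65],[[-0.03,0.1,0.56],[0.1,0.07,0.92],0.65],[[-0.02,0.11,0.56],[0.1,0.07,0.92],0.65],[[0,0,0],[0,0,0],0.65],[[0,0,0],[0,0,0],0.65]]'

```text
clock: 23.3
tool_pos: [0.6948, -0.0987, 0.2136]
tool_rot: [[0.637, 0.762, -0.116], [0.771, -0.629, 0.097], [0.0, -0.151, -0.989]]
contact_force: [0.6, -0.1, 0.5]
width: 0.65
grasp_force: 0.0
```

Run:
```python
from h import *
o=ctrl.get_obs(); print(o["tool_pos"],np.round(o["qpos"],2))
p0,R0=campose(-.0593,-.655,-.15); pa,_=campose(-.0593,-.655,-.15,.13)
S=plan([(pa,R0,.65),(p0,R0,.65,20)])
im,d,c,P=shot("wrist","w4.png")
X,Y,Z=[P[...,i] for i in range(3)]
reg=(X>.6)&(X<.76)&(Y>-.17)&(Y<-.02)&(Z<.17)&(Z>.14)
p=P[reg]; print(len(p),p.mean(0),[np.round(x,1) for x in cv2.minAreaRect((p[:,:2]*1000).astype(np.float32))])
```

```text
[ 0.69480526 -0.09867455  0.21358012] [ 0.04  0.67  0.17  1.29 -0.19  1.33 -0.45]
[[[-0.01,-0.02,0.0],[-0.01,0.0,0.01],0.65],[[0.0,0.0,0.78],[0.0,0.0,0.0],0.65],[[0.0,0.0,0.78],[0.0,0.0,0.0],0.65],[[0.0,0.0,0.78],[0.0,0.0,0.0],0.65],[[0.0,0.01,0.78],[0.0,0.0,0.0],0.65]]
5 end [ 0.6855 -0.0912  0.1365]
3787 [ 0.68989436 -0.09104423  0.15316987] [array([687.7, -92.7]), array([63.8, 36.6]), np.float64(51.1)]
```

View pics/w4.png

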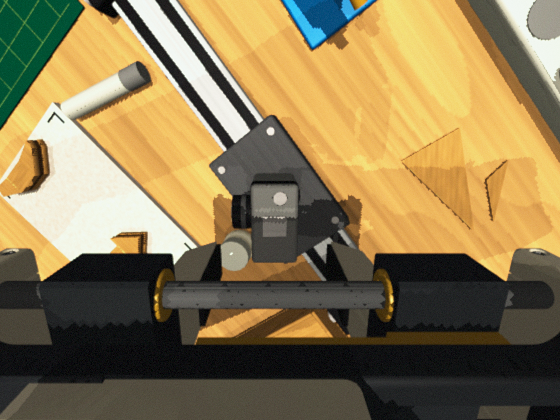

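The wrist view shows the camera body at (273,220), square and centred between the fingers, with its lens to the left. I'll descend and grip.

Call:
servo_tool --commands '[[[0,0,0.78],[0,0,0],0.65],[[0,0,0.78],[0,0,0],0.65],[[0,0,0.78],[0,0,0],0.65],[[0,0,0.78],[0,0,0],0.65],[[0,0,0],[0,0,0],0.65],[[0,0,0],[0,0,0],0],[[0,0,0],[0,0,0],0],[[0,0,0],[0,0,0],0],[[0,0,0],[0,0,0],0],[[0,0,0],[0,0,0],0],[[0,0,0],[0,0,0],0],[[0,0,0],[0,0,0],0]]' --force 30

```text
clock: 24.55
tool_pos: [0.6868, -0.0914, 0.1379]
tool_rot: [[0.639, 0.761, -0.114], [0.769, -0.632, 0.096], [0.001, -0.149, -0.989]]
contact_force: [-0.7, 0.3, 6.4]
width: 0.39
grasp_force: 30.0
```

Run:
```python
from h import *
o=ctrl.get_obs(); print(o["tool_pos"],o["width"],o["grasp_force"],o["contact_force"],np.round(o["tool_rot"],3).tolist())
p1,R1=campose(0.001,-.655,-.15)
p0,R0=campose(-.0593,-.655,-.15)
S=plan([(p1-p0+o["tool_pos"],None,0,10)])
b=np.array([.4415,.037,.010])-MID; d=np.arctan2(b[1],b[0]); r=np.hypot(b[0],b[1])
sw=(np.degrees(d)-180-RY); h=.075; ti=np.arctan2(h,r)+np.arcsin(.031/np.hypot(h,r)); print("swivel",np.radians(sw),"tilt",ti)
```

```text
[ 0.68683134 -0.09140299  0.13790829] 0.3902725667511889 29.99195784330368 [-0.67311054  0.290966    6.41550413] [[0.639, 0.761, -0.114], [0.769, -0.632, 0.096], [0.001, -0.149, -0.989]]
[[[0.27,-0.21,0.03],[0.0,0.0,0.0],0],[[0.27,-0.21,0.03],[0.0,0.0,0.0],0],[[0.27,-0.21,0.03],[0.0,0.0,0.0],0],[[0.28,-0.21,0.03],[0.0,0.0,0.0],0],[[0.27,-0.21,0.03],[0.0,0.0,0.0],0],[[0.28,-0.2,0.04],[0.0,0.0,0.0],0],[[0.27,-0.21,0.03],[0.0,0.0,0.0],0]]
7 end [ 0.689  -0.0311  0.138 ]
swivel -0.2239504774554598 tilt 0.4130070502999553
```

Call:
servo_tool --commands '[[[0.27,-0.21,0.03],[0,0,0],0],[[0.27,-0.21,0.03],[0,0,0],0],[[0.27,-0.21,0.03],[0,0,0],0],[[0.28,-0.21,0.03],[0,0,0],0],[[0.27,-0.21,0.03],[0,0,0],0],[[0.28,-0.21,0.03],[0,0,0],0],[[0.27,-0.21,0.03],[0,0,0],0],[[0,0,0],[0,0,0],0],[[0,0,0],[0,0,0],0]]'

```text
clock: 25.45
tool_pos: [0.689, -0.032, 0.138]
tool_rot: [[0.64, 0.76, -0.113], [0.768, -0.633, 0.096], [0.001, -0.148, -0.989]]
contact_force: [0.7, 1.2, 5.6]
width: 0.389
grasp_force: 30.0
```

Run:
```python
from h import *
o=ctrl.get_obs(); print(o["tool_pos"],o["width"],o["grasp_force"],o["contact_force"],o["wrist_torque"],np.round(o["tool_rot"],3).tolist())
im,d,c,P=shot("scene"); 
cv2.imwrite("pics/s5.png",cv2.resize(im[150:360,130:410],None,fx=2.5,fy=2.5))
X,Y,Z=[P[...,i] for i in range(3)]
im,d,c,P=shot("wrist"); X,Y,Z=[P[...,i] for i in range(3)]
p=P[(X>.6)&(X<.76)&(Y>-.13)&(Y<.1)&(Z<.056)&(Z>.046)]; print("wrist cartop",len(p),p.min(0),p.max(0),[np.round(x,1) for x in cv2.minAreaRect((p[:,:2]*1000).astype(np.float32))])
S=(o["tool_pos"],np.array(o["tool_rot"]))
w=[]
for k in np.linspace(0,1,9)[1:]:
    pp,RR=campose(0,-.655+k*.431,-.15+k*.563); w.append((pp+0,RR,0,60))
plan(w)
```

```text
[ 0.68904185 -0.03204622  0.13798816] 0.38926589749004514 29.991723597049713 [0.70936016 1.17066799 5.59400819] [-0.12038373 -0.24924775 -0.01383679] [[0.64, 0.76, -0.113], [0.768, -0.633, 0.096], [0.001, -0.148, -0.989]]
wrist cartop 9459 [ 0.63845355 -0.09822078  0.04602629] [0.72919559 0.04613188 0.05596399] [array([681.9, -25.8]), array([141.4,  89.7]), np.float64(87.7)]
[[[-0.07,-0.15,0.07],[-0.58,-0.07,-0.46],0],[[0.0,-0.15,0.01],[-0.59,-0.02,-0.45],0],[[-0.01,-0.15,0.0],[-0.58,0.01,-0.45],0],[[-0.01,-0.14,0.01],[-0.59,0.04,-0.45],0],[[-0.03,-0.15,0.0],[-0.59,0.08,-0.44],0],[[-0.03,-0.14,0.01],[-0.58,0.1,-0.43],0],[[-0.03,-0.15,0.0],[-0.59,0.14,-0.43],0],[[-0.05,-0.14,0.01],[-0.59,0.16,-0.42],0]]
8 end [ 0.6614 -0.0217  0.1326]
```

View pics/s5.png

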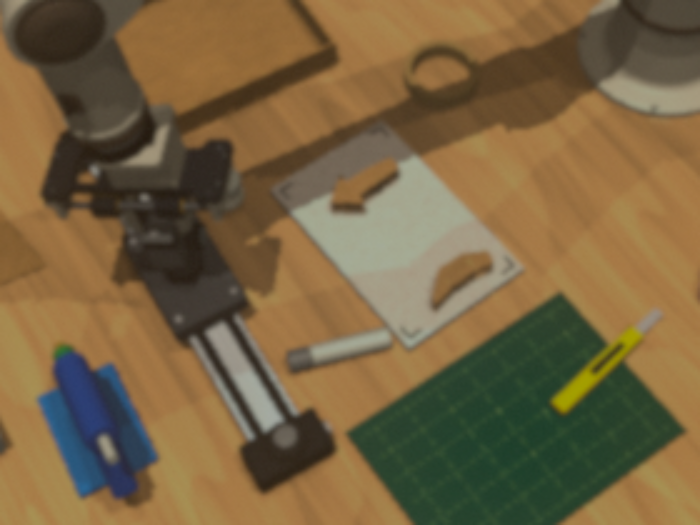

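The scene crop shows the carriage moved along to about (180,280), and the wrist cloud puts its centre at y≈−0.026, the middle stop. Next I'll swivel and tilt it together.

Call:
servo_tool --commands '[[[0,-0.15,0.02],[-0.58,-0.07,-0.46],0],[[0,-0.15,0.01],[-0.59,-0.02,-0.45],0],[[-0.01,-0.15,0],[-0.58,0.01,-0.45],0],[[-0.01,-0.14,0.01],[-0.59,0.04,-0.45],0],[[-0.03,-0.15,0],[-0.59,0.08,-0.44],0],[[-0.03,-0.14,0.01],[-0.58,0.1,-0.43],0],[[-0.03,-0.15,0],[-0.59,0.14,-0.43],0],[[-0.05,-0.14,0.01],[-0.59,0.16,-0.42],0],[[0,0,0],[0,0,0],0],[[0,0,0],[0,0,0],0]]'

```text
clock: 26.55
tool_pos: [0.6614, -0.0197, 0.1338]
tool_rot: [[0.256, 0.886, 0.387], [0.967, -0.235, -0.103], [-0.0, 0.401, -0.916]]
contact_force: [-5.9, 1.5, 9.8]
width: 0.387
grasp_force: 30.0
```

Run:
```python
from h import *
o=ctrl.get_obs(); R=np.array(o["tool_rot"]); print(o["tool_pos"],o["width"],o["grasp_force"],o["contact_force"],o["wrist_torque"],np.round(o["qpos"],2))
l=-R[:,1]; u=-R[:,2]; print("tilt",-np.arcsin(l[2]),"swivel",np.arctan2(l[1],l[0])-np.pi-np.radians(RY))
p,RR=campose(0,-.224,.413); print(p,np.array(o["tool_pos"])-p,Ro.from_matrix(R.T@RR).as_rotvec())
im,d,c,P=shot("wrist"); X,Y,Z=[P[...,i] for i in range(3)]
q=P[(X>.6)&(X<.76)&(Y>-.13)&(Y<.1)&(Z<.056)&(Z>.046)]; print("cartop",q.min(0),q.max(0),[np.round(x,1) for x in cv2.minAreaRect((q[:,:2]*1000).astype(np.float32))])
```

```text
[ 0.66138342 -0.01972552  0.13375779] 0.3874492802763072 29.98519331216812 [-5.89812808  1.49030218  9.83703171] [-0.03780817  0.7771664   0.06344151] [-0.27  0.41  0.22  1.99  0.14  0.36 -0.46]
tilt 0.41218610356497803 swivel -0.22240888452781732
[ 0.6613343  -0.02162141  0.13262789] [4.91136841e-05 1.89589320e-03 1.12990664e-03] [-0.00081353 -0.00013219  0.0014578 ]
cartop [ 0.63627406 -0.07007095  0.04607406] [0.72875317 0.04712153 0.05599739] [array([682. , -11.4]), array([114. ,  89.8]), np.float64(87.7)]
```

Call:
servo_tool --commands '[[[0,0,0],[0,0,0],0.62],[[0,0,0],[0,0,0],0.62],[[0,0,0],[0,0,0],0.62],[[0,0,0],[0,0,0],0.62],[[0,0,0],[0,0,0],0.62],[[0,0,-0.8],[0,0,0],0.62],[[0,0,-1],[0,0,0],0.62],[[0,0,-1],[0,0,0],0.62],[[0,0,-1],[0,0,0],0.62],[[0,0,0],[0,0,0],0.62]]'

```text
clock: 27.6
tool_pos: [0.6263, -0.0101, 0.2234]
tool_rot: [[0.257, 0.884, 0.391], [0.966, -0.236, -0.103], [0.001, 0.404, -0.915]]
contact_force: [0.4, 0.4, -0.1]
width: 0.62
grasp_force: 0.0
```

```bash
cat > chk.py <<'E'
from h import *
im,d,c,P=shot("wrist","w6.png"); X,Y,Z=[P[...,i] for i in range(3)]
reg=(X>.58)&(X<.76)&(Y>-.13)&(Y<.1)
q=P[reg&(Z<.056)&(Z>.047)]; print("cartop",len(q),q.min(0).round(3),q.max(0).round(3),[np.round(x,1) for x in cv2.minAreaRect((q[:,:2]*1000).astype(np.float32))])
Q=P[reg&(Z>.095)&(Z<.18)]; rng=np.random.default_rng(0); print(len(Q))
for k in range(2):
    best=None
    for _ in range(1500):
        a,b,cc=Q[rng.choice(len(Q),3,False)]; n=np.cross(b-a,cc-a); L=np.linalg.norm(n)
        if L<1e-6: continue
        n/=L; i=abs((Q-a)@n)<.0015
        if best is None or i.sum()>best.sum(): best=i
    p=Q[best]; ce=p.mean(0); n=np.linalg.eigh(np.cov((p-ce).T))[1][:,0]; n*=np.sign(n[2])
    print("plane",best.sum(),"c",ce.round(4),"n",n.round(3),"tilt",np.hypot(n[0],n[1]).round(3),"dir->swivel",round(np.arctan2(n[1],n[0])-np.pi-np.radians(RY),3),[np.round(x,1) for x in cv2.minAreaRect((p[:,:2]*1000).astype(np.float32))]); Q=Q[~best]
E
python3 chk.py
python3 - <<'E'
from h import *
o=ctrl.get_obs(); print(o["tool_pos"],np.round(o["qpos"],2))
plan([([.66,-.03,.36],-5,.6)])
E
```

```text
cartop 5226 [ 0.634 -0.099  0.047] [0.729 0.047 0.056] [array([681.2, -26.1]), array([143.5,  89.7]), np.float64(87.6)]
4059
plane 2713 c [ 0.6543 -0.0181  0.1484] n [-0.398  0.104  0.911] tilt 0.412 dir->swivel -0.218 [array([654.7, -18.9]), array([62.9, 32.3]), np.float64(75.2)]
plane 441 c [0.6713 0.0093 0.1282] n [0.258 0.966 0.006] tilt 1.0 dir->swivel -1.795 [array([673. ,   8.2]), array([ 2.4, 51.1]), np.float64(74.9)]
[ 0.625799   -0.01029114  0.22171717] [-0.33  0.22  0.24  2.01  0.17  0.53 -0.49]
[[[-0.07,0.6,-0.74],[0.57,0.05,-0.24],0.6],[[-0.08,0.55,-0.78],[0.57,0.05,-0.24],0.6],[[-0.09,0.49,-0.82],[0.58,0.05,-0.23],0.6],[[-0.1,0.43,-0.85],[0.57,0.05,-0.24],0.6],[[-0.1,0.37,-0.88],[0.58,0.05,-0.23],0.6],[[-0.11,0.31,-0.9],[0.57,0.05,-0.24],0.6]]
6 end [ 0.66   -0.03    0.3599]
```

Run:
```python
from h import *
z=np.load("w3.npz"); P=z["P"]; X,Y,Z=[P[...,i] for i in range(3)]
r=np.hypot(X-.691,Y-.2097)
for a in range(0,40,3):
    m=(r*1000>=a)&(r*1000<a+3)
    if m.sum(): print(a,m.sum(),np.percentile(Z[m],[10,50,90]).round(4))
plan([([.66,.05,.25],-5,.1),([.691,.2097,.10],0,.0)])
```

```text
0 10 [0.0548 0.0553 0.0569]
3 32 [0.0545 0.0557 0.0566]
6 61 [0.0543 0.0555 0.0566]
9 126 [0.0478 0.0548 0.0562]
12 91 [0.0447 0.046  0.0547]
15 97 [0.0442 0.0456 0.0467]
18 234 [0.0334 0.043  0.046 ]
21 125 [0.028  0.0332 0.0347]
24 177 [0.0219 0.0327 0.0343]
27 190 [0.0215 0.0328 0.0345]
30 188 [0.022  0.0327 0.0342]
33 202 [0.0214 0.0324 0.0344]
36 218 [0.0206 0.0323 0.0343]
39 245 [0.0169 0.0304 0.0341]
[[[0.67,0.27,-0.19],[0.86,0.07,-0.35],0.1],[[0.66,0.28,-0.21],[0.86,0.07,-0.36],0.1],[[0.65,0.29,-0.24],[0.86,0.08,-0.36],0.1],[[0.64,0.29,-0.25],[0.86,0.07,-0.35],0.1],[[0.72,0.08,0.67],[0.0,0.0,-0.08],0.0],[[0.72,0.08,0.67],[0.0,0.0,-0.08],0.0],[[0.72,0.09,0.66],[0.0,0.0,-0.08],0.0],[[0.72,0.1,0.67],[0.0,0.0,-0.08],0.0],[[0.71,0.1,0.66],[0.0,0.0,-0.08],0.0],[[0.72,0.11,0.67],[0.0,0.0,-0.08],0.0],[[0.71,0.12,0.66],[0.0,0.0,-0.08],0.0],[[0.71,0.12,0.67],[0.0,0.0,-0.08],0.0]]
[[[0.71,0.13,0.66],[0.0,0.0,-0.09],0.0]]
13 end [0.6911 0.2096 0.1001]
```

Call:
servo_tool --commands '[[[0.67,0.27,-0.19],[0.86,0.07,-0.35],0.1],[[0.66,0.28,-0.21],[0.86,0.07,-0.36],0.1],[[0.65,0.29,-0.24],[0.86,0.08,-0.36],0.1],[[0.64,0.29,-0.25],[0.86,0.07,-0.35],0.1],[[0.72,0.08,0.67],[0,0,-0.08],0],[[0.72,0.08,0.67],[0,0,-0.08],0],[[0.72,0.09,0.66],[0,0,-0.08],0],[[0.72,0.1,0.67],[0,0,-0.08],0],[[0.71,0.1,0.66],[0,0,-0.08],0],[[0.72,0.11,0.67],[0,0,-0.08],0],[[0.71,0.12,0.66],[0,0,-0.08],0],[[0.71,0.12,0.67],[0,0,-0.08],0]]'

```text
clock: 28.85
tool_pos: [0.6867, 0.193, 0.113]
tool_rot: [[0.01, 1.0, -0.003], [1.0, -0.01, -0.001], [-0.001, -0.003, -1.0]]
contact_force: [0.1, 0.3, 0.8]
width: 0.004
grasp_force: 0.0
```

Call:
servo_tool --commands '[[[0.71,0.13,0.66],[0,0,-0.08],0],[[0,0,0],[0,0,0],0],[[0,0,0],[0,0,0],0],[[0,0,0],[0,0,0],0],[[0,0,0],[0,0,0],0]]'

```text
clock: 29.35
tool_pos: [0.6909, 0.2075, 0.099]
tool_rot: [[0.003, 1.0, -0.001], [1.0, -0.003, -0.002], [-0.002, -0.001, -1.0]]
contact_force: [1.3, -0.4, 0.7]
width: 0.008
grasp_force: 0.0
```

Run:
```python
from h import *
o=ctrl.get_obs(); print(o["tool_pos"],o["width"])
plan([([.691,.2097,.062],0,0,13)])
im,d,c,P=shot("top","t7.png"); np.savez("t7.npz",im=im,d=d,P=P)
cv2.imwrite("pics/t7c.png",cv2.resize(im[70:280,90:370],None,fx=2.5,fy=2.5))
B=np.array([.4415,.037]); a=np.radians(4.0); M=np.array([[np.cos(a),-np.sin(a)],[np.sin(a),np.cos(a)]])
for g in((.424,.138),(.445,-.024)):
    c,_=horn_fit(im,P,g,.06,.027,.045); print("board frame",(M.T@(np.array(c)/1000-B)).round(3))
```

```text
[0.69092008 0.20752005 0.09902249] 0.0076063789154696415
[[[0.03,0.0,0.49],[0.0,0.01,-0.01],0],[[0.03,0.0,0.5],[-0.01,0.0,-0.01],0],[[0.03,0.0,0.49],[0.0,0.01,-0.01],0]]
3 end [0.6909 0.2097 0.062 ]
n 0 rect c [0. 0.] [0. 0.] ang 0.0 z nan
  return _methods._mean(a, axis=axis, dtype=dtype,
  ret = ret.dtype.type(ret / rcount)
Traceback (most recent call last):
  File "h.py", line 55, in horn_fit
    lo,hi=np.percentile(e,[.5,99.5]); print("  ext",lo.round(1),hi.round(1))
          ~~~~~~~~~~~~~^^^^^^^^^^^^^
IndexError: index -1 is out of bounds for axis 0 with size 0
```

View pics/t7c.png

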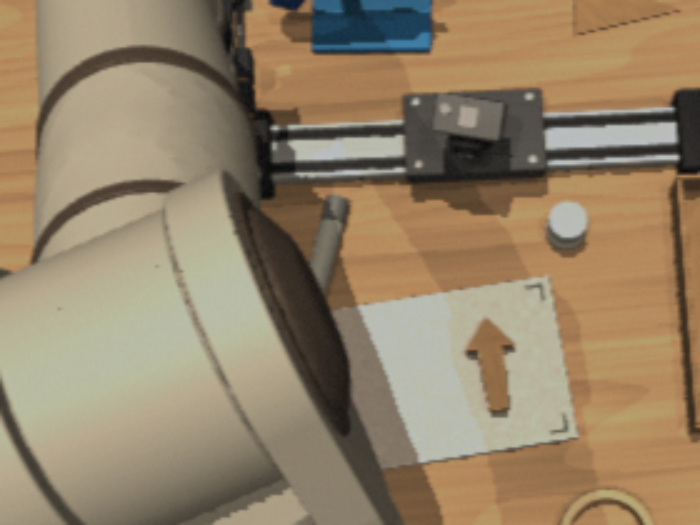

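The top crop shows the carriage mid-rail at (473,130) with the camera facing the board, and the tail at (492,365). The arm hides the horn, so I'll check it in the scene view before pressing.

Run:
```python
from h import *
im,d,c,P=shot("scene"); 
B=np.array([.4415,.037]); a=np.radians(4.0); M=np.array([[np.cos(a),-np.sin(a)],[np.sin(a),np.cos(a)]])
for g in((.424,.138),(.445,-.024)):
    c,_=horn_fit(im,P,g,.06,.027,.045); print("board frame",(M.T@(np.array(c)/1000-B)).round(3))
```

```text
n 212 rect c [425.7 138. ] [92.3 31.6] ang 7.4 z 0.0346
  ext -45.6 44.5
  s -45 w [ 3.4 14.3] mid xy [379.9 140.9]
  s -35 w [-5.7 15.4] mid xy [390.4 138.2]
  s -25 w [-10.8  14.5] mid xy [400.7 136.5]
  s -15 w [-11.2  13.3] mid xy [410.7 137.1]
  s -5 w [-15.5  11.6] mid xy [421.  135.4]
  s 5 w [-13.1  12.2] mid xy [430.7 138.2]
  s 15 w [-13.5  12.8] mid xy [440.6 139.5]
  s 25 w [-9.  11.7] mid xy [450.3 142.6]
  s 35 w [-0.9 15.7] mid xy [459.4 149.8]
  s 45 w [ 4.8 15. ] mid xy [469.  153.6]
board frame [-0.009  0.102]
n 153 rect c [438.4 -21.7] [81.5 32.3] ang 19.3 z 0.034
  ext -39.5 39.5
  s -35 w [-1.4 13.5] mid xy [403.3 -27.5]
  s -25 w [-6.8 15.2] mid xy [413.4 -26. ]
  s -15 w [-9.  15.1] mid xy [423.2 -23.8]
  s -5 w [-13.3  10.4] mid xy [434.1 -24.7]
  s 5 w [-15.3   9.6] mid xy [444.  -22.7]
  s 15 w [-10.5   6.4] mid xy [453.2 -18.7]
  s 25 w [-5.4 10.2] mid xy [461.2 -11.2]
  s 35 w [-0.6 15.1] mid xy [469.   -3.2]
board frame [-0.007 -0.058]
```

Call:
servo_tool --commands '[[[0.07,0,0.5],[0,0,0],0],[[0,0,0.5],[0,0,0],0],[[0,0,0.5],[0,0,0],0],[[0,0,0],[0,0,0],0],[[0,0,0],[0,0,0],0]]'

```text
clock: 29.95
tool_pos: [0.6891, 0.2106, 0.059]
tool_rot: [[0.001, 1.0, -0.005], [1.0, -0.001, -0.002], [-0.002, -0.005, -1.0]]
contact_force: [-0.2, -0.1, 0.3]
width: 0.006
grasp_force: 0.0
```

Call:
servo_tool --commands '[[[0,0,0.15],[0,0,0],0],[[0,0,0.15],[0,0,0],0],[[0,0,0.1],[0,0,0],0],[[0,0,0],[0,0,0],0],[[0,0,0],[0,0,0],0]]'

```text
clock: 30.45
tool_pos: [0.6904, 0.2109, 0.051]
tool_rot: [[0.001, 1.0, -0.002], [1.0, -0.001, -0.001], [-0.001, -0.002, -1.0]]
contact_force: [1.3, 0.1, 3.7]
width: 0.008
grasp_force: 1.8
```

Call:
servo_tool --commands '[[[0,0,0.08],[0,0,0],0],[[0,0,0.04],[0,0,0],0],[[0,0,0],[0,0,0],0],[[0,0,0],[0,0,0],0]]'

```text
clock: 30.85
tool_pos: [0.6905, 0.211, 0.0501]
tool_rot: [[0.001, 1.0, -0.002], [1.0, -0.001, -0.001], [-0.001, -0.002, -1.0]]
contact_force: [-4.3, -1.3, 15.7]
width: 0.004
grasp_force: 7.9
```

The force jumped to 15.7 N, so the button is fully down. I'll lift clear and return to the tail.

Run:
```python
from h import *
plan([([.685,.21,.12],None,.1),([.455,-.024,.20],down(94),.55)])
```

```text
[[[-0.01,-0.08,-0.93],[0.0,0.0,0.0],0.1],[[-0.02,-0.07,-0.93],[0.0,0.0,0.0],0.1],[[-0.01,-0.08,-0.93],[0.0,0.0,0.0],0.1],[[-0.67,-0.66,-0.23],[0.0,0.0,-0.98],0.55],[[-0.59,-0.73,-0.23],[0.0,0.0,-0.98],0.55],[[-0.5,-0.79,-0.23],[0.0,0.0,-0.98],0.55],[[-0.4,-0.85,-0.23],[0.0,0.0,-0.98],0.55],[[-0.3,-0.89,-0.23],[0.0,0.0,-0.98],0.55],[[-0.19,-0.92,-0.23],[0.0,0.0,-0.98],0.55],[[-0.08,-0.93,-0.23],[0.0,0.0,-0.98],0.55],[[0.02,-0.94,-0.22],[0.0,0.0,-0.97],0.55],[[0.13,-0.93,-0.23],[0.0,0.0,-0.98],0.55]]
[[[0.24,-0.9,-0.22],[0.0,0.0,-0.97],0.55],[[0.35,-0.87,-0.23],[0.0,0.0,-0.98],0.55],[[0.45,-0.83,-0.22],[0.0,0.0,-0.97],0.55],[[0.54,-0.77,-0.23],[0.0,-0.01,-0.98],0.55],[[0.62,-0.69,-0.22],[-0.01,0.0,-0.97],0.55]]
17 end [ 0.4549 -0.0239  0.1999]
```

Call:
servo_tool --commands '[[[-0.01,-0.08,-0.93],[0,0,0],0.1],[[-0.02,-0.07,-0.93],[0,0,0],0.1],[[-0.01,-0.08,-0.93],[0,0,0],0.1],[[-0.67,-0.66,-0.23],[0,0,-0.98],0.55],[[-0.59,-0.73,-0.23],[0,0,-0.98],0.55],[[-0.5,-0.79,-0.23],[0,0,-0.98],0.55],[[-0.4,-0.85,-0.23],[0,0,-0.98],0.55],[[-0.3,-0.89,-0.23],[0,0,-0.98],0.55],[[-0.19,-0.92,-0.23],[0,0,-0.98],0.55],[[-0.08,-0.93,-0.23],[0,0,-0.98],0.55],[[0.02,-0.94,-0.22],[0,0,-0.97],0.55],[[0.13,-0.93,-0.23],[0,0,-0.98],0.55]]'

```text
clock: 32.05
tool_pos: [0.5348, 0.0585, 0.1688]
tool_rot: [[-0.873, 0.488, -0.005], [0.488, 0.873, -0.002], [0.003, -0.004, -1.0]]
contact_force: [-0.1, -0.7, -0.5]
width: 0.551
grasp_force: 0.0
```

Call:
servo_tool --commands '[[[0.24,-0.9,-0.22],[0,0,-0.97],0.5],[[0.35,-0.87,-0.23],[0,0,-0.98],0.5],[[0.45,-0.83,-0.22],[0,0,-0.97],0.5],[[0.54,-0.77,-0.23],[0,0,-0.98],0.5],[[0.62,-0.69,-0.22],[0,0,-0.97],0.5],[[0,0,0],[0,0,0],0.5],[[0,0,0],[0,0,0],0.5]]'

```text
clock: 32.75
tool_pos: [0.4541, -0.0243, 0.1976]
tool_rot: [[-0.998, -0.067, -0.003], [-0.067, 0.998, -0.001], [0.003, -0.001, -1.0]]
contact_force: [0.5, -0.3, 0.5]
width: 0.501
grasp_force: 0.0
```

Run:
```python
from h import *
o=ctrl.get_obs(); print(o["tool_pos"],o["width"],np.round(o["qpos"],2))
im,d,c,P=shot("wrist"); horn_fit(im,P,(.442,-.024),.06,.025,.045)
plan([([.439,-.024,.11],94,.5),([.439,-.024,.016],94,.5)])
```

```text
[ 0.45406889 -0.02425665  0.19757818] 0.5012657929053503 [ 0.19  0.17 -0.22  2.05  0.05  0.93  1.59]
n 1886 rect c [444.3 -19. ] [47.7 93.6] ang 168.9 z 0.0334
  ext -43.4 45.2
  s -45 w [-10.   -0.9] mid xy [489.5 -22.2]
  s -35 w [-13.8  10.3] mid xy [478.9 -24. ]
  s -25 w [-17.4  21.4] mid xy [468.4 -25.7]
  s -15 w [-21.7  12.5] mid xy [459.9 -17.3]
  s -5 w [-9.  14.8] mid xy [448.6 -22.8]
  s 5 w [-6.1 17.5] mid xy [438.3 -23.6]
  s 15 w [-4.3 19.4] mid xy [428.1 -23.5]
  s 25 w [-0.7 21.2] mid xy [417.8 -24.2]
  s 35 w [ 2.9 23. ] mid xy [407.4 -25. ]
  s 45 w [ 5.4 23.4] mid xy [397.3 -24.4]
[[[0.15,0.01,0.88],[0.0,-0.01,0.0],0.5],[[0.15,0.01,0.87],[0.0,-0.01,-0.01],0.5],[[0.16,0.01,0.88],[0.0,0.0,0.0],0.5],[[0.15,0.0,0.87],[-0.01,-0.01,-0.01],0.5],[[0.0,0.0,0.94],[0.0,0.0,0.0],0.5],[[0.0,0.0,0.94],[0.0,0.0,0.0],0.5],[[0.0,0.0,0.94],[0.0,0.0,0.0],0.5],[[0.0,0.0,0.94],[0.0,0.0,0.0],0.5]]
8 end [ 0.4391 -0.024   0.016 ]
```

Call:
servo_tool --commands '[[[0.15,0.01,0.88],[0,0,0.15],0.5],[[0.15,0.01,0.87],[0,0,0.15],0.5],[[0.16,0.01,0.88],[0,0,0],0.5],[[0.15,0.01,0.87],[0,0,0],0.5],[[0,0,0.94],[0,0,0],0.5],[[0,0,0.94],[0,0,0],0.5],[[0,0,0.94],[0,0,0],0.5],[[0,0,0.92],[0,0,0],0.5],[[0,0,0],[0,0,0],0.4],[[0,0,0],[0,0,0],0],[[0,0,0],[0,0,0],0],[[0,0,0],[0,0,0],0]]' --force 25

```text
clock: 34.0
tool_pos: [0.4396, -0.0239, 0.0177]
tool_rot: [[-0.999, -0.033, -0.001], [-0.033, 0.999, -0.002], [0.001, -0.002, -1.0]]
contact_force: [-1.4, 0.5, 0.2]
width: 0.264
grasp_force: 24.8
```

Call:
servo_tool --commands '[[[0,0,0],[0,0,0],0],[[0,0,0],[0,0,0],0],[[0,0,0],[0,0,0],0],[[0,0,0],[0,0,0],0],[[0,0,0],[0,0,0],0],[[0,0,0],[0,0,0],0],[[0,0,0],[0,0,0],0]]'

```text
clock: 34.7
tool_pos: [0.4393, -0.0241, 0.0175]
tool_rot: [[-0.999, -0.033, -0.002], [-0.033, 0.999, -0.002], [0.002, -0.002, -1.0]]
contact_force: [-0.7, 0.4, 7.5]
width: 0.26
grasp_force: 24.8
```

Call:
servo_tool --commands '[[[0,0,-0.5],[0,0,0],0],[[0,0,-1],[0,0,0],0],[[0,0,-1],[0,0,0],0],[[0,0,-1],[0,0,0],0],[[0,0,-1],[0,0,0],0],[[0,0,0],[0,0,0],0]]'

```text
clock: 35.3
tool_pos: [0.4414, -0.024, 0.1328]
tool_rot: [[-0.999, -0.033, 0.003], [-0.033, 0.999, -0.002], [-0.003, -0.002, -1.0]]
contact_force: [0.9, 0.6, 0.4]
width: 0.256
grasp_force: 24.8
```

Run:
```python
from h import *
o=ctrl.get_obs(); print(o["tool_pos"],o["width"],o["grasp_force"])
z=np.load("w3.npz"); P=z["P"]
t=np.load("top0.npz"); P=t["P"]; X,Y,Z=[P[...,i] for i in range(3)]
m=(X>.3)&(X<.67)&(Y>-.52)&(Y<-.17)&(Z>.036)&(Z<.055)
p=P[m]; print("rim x",np.percentile(p[:,0],[1,99]),"y",np.percentile(p[:,1],[1,99]))
b=(.487,-.328); print("place",b)
plan([([.49,-.28,.12],88,0),([.49,-.28,.03],88,0)])
```

```text
[ 0.44136156 -0.02399505  0.13281134] 0.2563370851369751 24.837156236171722
rim x [0.35035589 0.66600148] y [-0.44616504 -0.21704874]
place (0.487, -0.328)
[[[-0.15,-0.94,0.05],[0.0,0.0,0.05],0],[[-0.15,-0.93,0.05],[0.0,0.0,0.05],0],[[-0.16,-0.93,0.05],[0.0,0.0,0.05],0],[[-0.16,-0.93,0.05],[0.0,0.0,0.05],0],[[-0.17,-0.93,0.05],[0.0,0.0,0.05],0],[[-0.17,-0.93,0.05],[0.0,0.0,0.05],0],[[-0.18,-0.93,0.05],[0.0,0.01,0.05],0],[[-0.18,-0.93,0.05],[0.0,0.0,0.05],0],[[-0.19,-0.93,0.05],[-0.01,0.01,0.06],0],[[-0.2,-0.93,0.04],[0.0,0.0,0.05],0],[[-0.2,-0.93,0.05],[-0.01,0.01,0.06],0],[[0.0,0.0,0.9],[0.0,0.0,0.0],0]]
[[[0.0,0.0,0.9],[0.0,0.0,0.0],0],[[0.0,0.0,0.9],[0.0,0.0,0.0],0],[[0.0,0.0,0.9],[0.0,0.0,0.0],0]]
15 end [ 0.4899 -0.2799  0.0299]
```

Call:
servo_tool --commands '[[[-0.15,-0.97,0],[0,0,0.05],0],[[-0.15,-0.97,0],[0,0,0.05],0],[[-0.16,-0.97,0],[0,0,0.05],0],[[-0.16,-0.97,0],[0,0,0.05],0],[[-0.17,-0.97,0],[0,0,0.05],0],[[-0.17,-0.97,0],[0,0,0.05],0],[[-0.18,-0.97,0],[0,0,0.05],0],[[-0.18,-0.97,0],[0,0,0.05],0],[[-0.18,-0.97,0],[0,0,0.05],0],[[-0.18,-0.97,0],[0,0,0.05],0],[[-0.18,-0.97,0],[0,0,0.05],0],[[0,0,0],[0,0,0],0]]'

```text
clock: 36.5
tool_pos: [0.4853, -0.2947, 0.129]
tool_rot: [[-0.999, 0.038, -0.004], [0.038, 0.999, -0.004], [0.004, -0.004, -1.0]]
contact_force: [0.5, -0.2, 0.5]
width: 0.262
grasp_force: 24.8
```

Run:
```python
from h import *
o=ctrl.get_obs(); print(o["tool_pos"],o["width"],o["grasp_force"])
im,d,c,P=shot("wrist","w8.png")
for g in ("scene","wrist"):
    if g=="scene": shot("scene")
    print([(q["score"],onplane(q["xy"],0 if True else 0,cal(g)).round(3)) for q in models.place_of("box",g)[:2]])
```

```text
[ 0.48533609 -0.2946688   0.1290073 ] 0.262473456052951 24.836740493774414
[(0.9, array([ 0.485, -0.316,  0.   ]))]
[(0.98, array([ 0.487, -0.324,  0.   ]))]
```

View pics/w8.png

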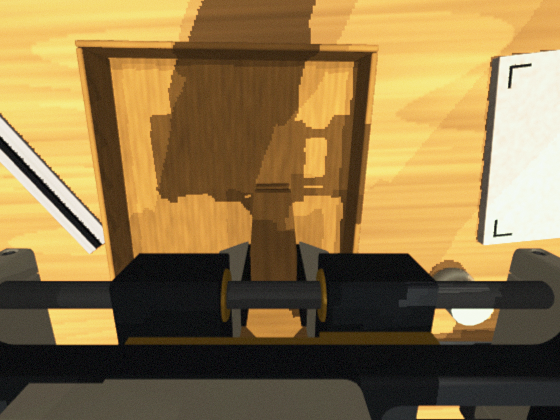

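The wrist view shows the tail held at (275,235) inside the box outline, right of centre and clear of the right wall (x≈365). I'll lower and release it.

Call:
servo_tool --commands '[[[0,0,0.9],[0,0,0],0],[[0,0,0.9],[0,0,0],0],[[0,0,0.9],[0,0,0],0],[[0,0,0.9],[0,0,0],0],[[0,0,0.7],[0,0,0],0],[[0,0,0.1],[0,0,0],0],[[0,0,0],[0,0,0],0],[[0,0,0],[0,0,0],0.42],[[0,0,0],[0,0,0],0.42],[[0,0,0],[0,0,0],0.42],[[0,0,0],[0,0,0],0.42],[[0,0,0],[0,0,0],0.42]]'

```text
clock: 37.9
tool_pos: [0.486, -0.2908, 0.0197]
tool_rot: [[-0.999, 0.033, -0.003], [0.033, 0.999, -0.002], [0.003, -0.002, -1.0]]
contact_force: [0.7, -0.2, -0.3]
width: 0.414
grasp_force: 0.0
```

Call:
servo_tool --commands '[[[0,0,-0.5],[0,0,0],0.42],[[0,0,-1],[0,0,0],0.42],[[0,0,-1],[0,0,0],0.42],[[0,0,-1],[0,0,0],0.42],[[0,0,-1],[0,0,0],0.5],[[0,0,-1],[0,0,0],0.5],[[0,0,-1],[0,0,0],0.5],[[0,0,0],[0,0,0],0.5]]'

```text
clock: 38.7
tool_pos: [0.4889, -0.2917, 0.1867]
tool_rot: [[-0.999, 0.033, 0.003], [0.033, 0.999, -0.005], [-0.004, -0.005, -1.0]]
contact_force: [1.4, -0.1, 0.9]
width: 0.503
grasp_force: 0.0
```

Run:
```python
from h import *
o=ctrl.get_obs(); print(o["tool_pos"],o["width"],o["grasp_force"])
im,d,c,P=shot("top"); horn_fit(im,P,(.424,.138),.06,.027,.045)
plan([([.435,.137,.18],94,.5)])
```

```text
[ 0.48888294 -0.29170831  0.18672351] 0.5029638899114617 0.0
n 295 rect c [422.6 135.1] [88.1 29. ] ang 6.6 z 0.0352
  ext -43.8 43.7
  s -45 w [ 3.  11.6] mid xy [377.1 137.1]
  s -35 w [-3.  14.1] mid xy [387.2 136.5]
  s -25 w [-8.5 12.1] mid xy [397.6 134. ]
  s -15 w [-12.   11.7] mid xy [407.7 133.2]
  s -5 w [-11.8  10.9] mid xy [417.7 134. ]
  s 5 w [-13.8  10.4] mid xy [427.8 133.9]
  s 15 w [-14.2  10.1] mid xy [437.8 134.8]
  s 25 w [-7.8 11.4] mid xy [447.3 139.7]
  s 35 w [ 0.1 13.5] mid xy [456.6 145.9]
  s 45 w [ 7.4 14.3] mid xy [466.1 151. ]
[[[0.15,0.95,0.01],[0.0,0.0,-0.05],0.5],[[0.14,0.95,0.01],[0.0,0.0,-0.05],0.5],[[0.14,0.95,0.01],[0.0,0.0,-0.05],0.5],[[0.13,0.95,0.01],[0.0,0.0,-0.05],0.5],[[0.13,0.95,0.01],[0.0,0.0,-0.05],0.5],[[0.12,0.95,0.01],[0.0,0.0,-0.05],0.5],[[0.11,0.95,0.0],[0.0,0.0,-0.05],0.5],[[0.11,0.95,0.01],[0.0,0.0,-0.05],0.5],[[0.1,0.95,0.0],[0.0,0.0,-0.05],0.5],[[0.1,0.95,0.01],[0.0,0.0,-0.04],0.5],[[0.09,0.96,0.0],[0.0,0.0,-0.05],0.5],[[0.09,0.95,0.01],[0.0,0.0,-0.04],0.5]]
[[[0.08,0.96,0.0],[-0.01,0.0,-0.05],0.5],[[0.08,0.96,0.01],[0.0,0.0,-0.04],0.5],[[0.07,0.96,0.01],[-0.01,0.0,-0.05],0.5],[[0.07,0.95,0.01],[0.0,0.0,-0.04],0.5],[[0.06,0.96,0.0],[-0.01,0.0,-0.05],0.5],[[0.05,0.95,0.01],[0.0,0.01,-0.04],0.5]]
18 end [0.435  0.1369 0.18  ]
```

Call:
servo_tool --commands '[[[0.15,0.95,0],[0,0,-0.05],0.5],[[0.14,0.95,0],[0,0,-0.05],0.5],[[0.14,0.95,0],[0,0,-0.05],0.5],[[0.13,0.95,0],[0,0,-0.05],0.5],[[0.13,0.95,0],[0,0,-0.05],0.5],[[0.12,0.95,0],[0,0,-0.05],0.5],[[0.11,0.95,0],[0,0,-0.05],0.5],[[0.11,0.95,0],[0,0,-0.05],0.5],[[0.1,0.95,0],[0,0,-0.05],0.5],[[0.1,0.95,0],[0,0,-0.05],0.5],[[0.09,0.96,0],[0,0,-0.05],0.5],[[0.09,0.95,0],[0,0,-0.05],0.5]]'

```text
clock: 39.95
tool_pos: [0.45, -0.0041, 0.1809]
tool_rot: [[-0.999, -0.04, -0.005], [-0.04, 0.999, -0.002], [0.005, -0.001, -1.0]]
contact_force: [-0.4, 0.2, -0.6]
width: 0.501
grasp_force: 0.0
```

Call:
servo_tool --commands '[[[0.08,0.96,0],[0,0,-0.05],0.5],[[0.08,0.96,0],[0,0,-0.04],0.5],[[0.07,0.96,0],[0,0,-0.05],0.5],[[0.07,0.95,0],[0,0,-0.04],0.5],[[0.06,0.96,0],[0,0,-0.05],0.5],[[0.05,0.95,0],[0,0,-0.04],0.5],[[0,0,0],[0,0,0],0.5],[[0,0,0],[0,0,0],0.5]]'

```text
clock: 40.75
tool_pos: [0.4325, 0.1375, 0.1808]
tool_rot: [[-0.997, -0.073, -0.005], [-0.073, 0.997, -0.002], [0.005, -0.002, -1.0]]
contact_force: [0.3, -0.1, -0.5]
width: 0.5
grasp_force: 0.0
```

Run:
```python
from h import *
o=ctrl.get_obs(); print(o["tool_pos"],o["width"],np.round(o["tool_rot"],3)[:2,1])
im,d,c,P=shot("wrist"); horn_fit(im,P,(.424,.137),.06,.025,.045)
plan([([.424,.137,.11],94,.5),([.424,.137,.017],94,.5)])
```

```text
[0.43246912 0.13754884 0.18080331] 0.49967521259415887 [-0.073  0.997]
n 1757 rect c [422.6 139. ] [90.7 30.6] ang 6.4 z 0.0334
  ext -43.5 43.5
  s -45 w [ 0.4 14.1] mid xy [377.  141.2]
  s -35 w [-4.9 15.1] mid xy [387.2 140.2]
  s -25 w [-11.3  12.9] mid xy [397.6 137. ]
  s -15 w [-13.8  11.6] mid xy [407.8 136.2]
  s -5 w [-14.2  10.5] mid xy [417.8 136.6]
  s 5 w [-14.7  10. ] mid xy [427.8 137.3]
  s 15 w [-15.    9.8] mid xy [437.8 138.1]
  s 25 w [-9.3 11.5] mid xy [447.3 142.9]
  s 35 w [-1.3 13.3] mid xy [456.7 148.9]
  s 45 w [ 5.5 14.6] mid xy [466.2 154. ]
[[[0.11,0.01,0.95],[-0.01,-0.01,0.01],0.5],[[0.11,0.01,0.94],[0.0,-0.01,0.0],0.5],[[0.12,0.01,0.95],[-0.01,-0.02,0.01],0.5],[[0.0,0.0,0.93],[0.0,0.0,0.0],0.5],[[0.0,0.0,0.93],[0.0,0.0,0.0],0.5],[[0.0,0.0,0.93],[0.0,0.0,0.0],0.5],[[0.0,0.0,0.93],[0.0,0.0,0.0],0.5]]
7 end [0.4239 0.1369 0.0169]
```

Call:
servo_tool --commands '[[[0.11,0.01,0.95],[0,0,0],0.5],[[0.11,0.01,0.94],[0,0,0],0.5],[[0.12,0.01,0.95],[0,0,0],0.5],[[0,0,0.93],[0,0,0],0.5],[[0,0,0.93],[0,0,0],0.5],[[0,0,0.93],[0,0,0],0.5],[[0,0,0.93],[0,0,0],0.5],[[0,0,0],[0,0,0],0.5],[[0,0,0],[0,0,0],0],[[0,0,0],[0,0,0],0],[[0,0,0],[0,0,0],0],[[0,0,0],[0,0,0],0]]' --force 25

```text
clock: 42.0
tool_pos: [0.4252, 0.1376, 0.0186]
tool_rot: [[-0.997, -0.071, -0.001], [-0.071, 0.997, -0.001], [0.001, -0.001, -1.0]]
contact_force: [-0.3, -1.3, 5.1]
width: 0.283
grasp_force: 25.0
```

Call:
servo_tool --commands '[[[0,0,0],[0,0,0],0],[[0,0,0],[0,0,0],0],[[0,0,0],[0,0,0],0],[[0,0,0],[0,0,0],0],[[0,0,0],[0,0,0],0],[[0,0,0],[0,0,0],0]]'

```text
clock: 42.6
tool_pos: [0.4252, 0.1376, 0.0186]
tool_rot: [[-0.997, -0.072, -0.001], [-0.072, 0.997, -0.001], [0.001, -0.001, -1.0]]
contact_force: [-0.7, -1.3, 6.9]
width: 0.284
grasp_force: 25.0
```

Call:
servo_tool --commands '[[[0,0,-0.5],[0,0,0],0],[[0,0,-1],[0,0,0],0],[[0,0,-1],[0,0,0],0],[[0,0,-1],[0,0,0],0],[[0,0,-1],[0,0,0],0],[[0,0,0],[0,0,0],0]]'

```text
clock: 43.2
tool_pos: [0.4269, 0.1387, 0.1337]
tool_rot: [[-0.997, -0.072, 0.003], [-0.072, 0.997, 0.0], [-0.003, -0.0, -1.0]]
contact_force: [1.1, 0.7, 0.6]
width: 0.285
grasp_force: 25.0
```

Run:
```python
from h import *
o=ctrl.get_obs(); print(o["tool_pos"],o["width"],o["grasp_force"])
plan([([.485,-.362,.13],90,0)])
```

```text
[0.42691989 0.1387025  0.13373671] 0.28481619186102053 24.99482899904251
[[[-0.04,-0.96,0.01],[0.0,0.0,0.03],0],[[-0.05,-0.96,0.01],[0.0,0.0,0.03],0],[[-0.05,-0.96,0.01],[0.0,0.0,0.03],0],[[-0.05,-0.96,0.01],[0.0,0.0,0.03],0],[[-0.06,-0.96,0.01],[0.0,0.0,0.03],0],[[-0.06,-0.96,0.01],[0.0,0.0,0.03],0],[[-0.06,-0.96,0.01],[0.0,0.0,0.03],0],[[-0.07,-0.96,0.01],[0.0,0.0,0.03],0],[[-0.07,-0.96,0.01],[0.0,0.0,0.03],0],[[-0.07,-0.96,0.01],[0.0,0.0,0.03],0],[[-0.08,-0.96,0.0],[0.0,0.0,0.03],0],[[-0.08,-0.95,0.01],[0.0,0.0,0.03],0]]
[[[-0.08,-0.96,0.0],[0.0,0.0,0.03],0],[[-0.09,-0.95,0.01],[0.0,0.0,0.03],0],[[-0.09,-0.95,0.0],[0.0,0.0,0.03],0],[[-0.09,-0.95,0.01],[0.0,0.0,0.02],0],[[-0.09,-0.96,0.0],[0.0,0.01,0.03],0],[[-0.1,-0.95,0.01],[0.0,0.0,0.02],0],[[-0.1,-0.96,0.0],[0.0,0.01,0.03],0],[[-0.1,-0.95,0.01],[0.0,0.0,0.02],0],[[-0.11,-0.96,0.0],[0.0,0.01,0.03],0]]
21 end [ 0.485  -0.3621  0.1301]
```

Call:
servo_tool --commands '[[[-0.04,-0.96,0],[0,0,0.03],0],[[-0.05,-0.96,0],[0,0,0.03],0],[[-0.05,-0.96,0],[0,0,0.03],0],[[-0.05,-0.96,0],[0,0,0.03],0],[[-0.06,-0.96,0],[0,0,0.03],0],[[-0.06,-0.96,0],[0,0,0.03],0],[[-0.06,-0.96,0],[0,0,0.03],0],[[-0.07,-0.96,0],[0,0,0.03],0],[[-0.07,-0.96,0],[0,0,0.03],0],[[-0.07,-0.96,0],[0,0,0.03],0],[[-0.08,-0.96,0],[0,0,0.03],0],[[-0.08,-0.95,0],[0,0,0.03],0]]'

```text
clock: 44.4
tool_pos: [0.4574, -0.1494, 0.13]
tool_rot: [[-1.0, -0.029, -0.004], [-0.029, 1.0, -0.001], [0.004, -0.001, -1.0]]
contact_force: [0.0, -0.8, 0.2]
width: 0.283
grasp_force: 25.0
```

Call:
servo_tool --commands '[[[-0.08,-0.96,0],[0,0,0.03],0],[[-0.09,-0.95,0],[0,0,0.03],0],[[-0.09,-0.95,0],[0,0,0.03],0],[[-0.09,-0.95,0],[0,0,0.02],0],[[-0.09,-0.96,0],[0,0,0.03],0],[[-0.1,-0.95,0],[0,0,0.02],0],[[-0.1,-0.96,0],[0,0,0.03],0],[[-0.1,-0.95,0],[0,0,0.02],0],[[-0.11,-0.96,0],[0,0,0.03],0],[[0,0,0],[0,0,0],0],[[0,0,0],[0,0,0],0]]'

```text
clock: 45.5
tool_pos: [0.4818, -0.3628, 0.1299]
tool_rot: [[-1.0, 0.001, -0.004], [0.001, 1.0, -0.0], [0.004, -0.0, -1.0]]
contact_force: [0.0, 0.6, -0.1]
width: 0.28
grasp_force: 25.0
```

Run:
```python
from h import *
o=ctrl.get_obs(); print(o["tool_pos"],o["width"],o["grasp_force"])
im,d,c,P=shot("wrist","w9.png")
```

```text
[ 0.48181271 -0.36276682  0.1298535 ] 0.2801717608967518 24.994913041591644
```

View pics/w9.png

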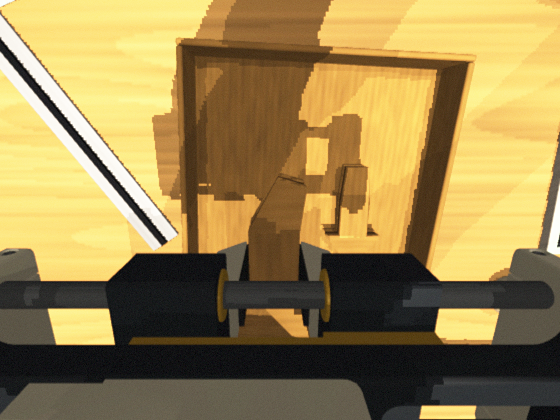

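The wrist view shows the tail in the box at (350,205), and the horn held at (277,225) clear to its left. I'll lower and release it.

Call:
servo_tool --commands '[[[0,0,0.9],[0,0,0],0],[[0,0,0.9],[0,0,0],0],[[0,0,0.9],[0,0,0],0],[[0,0,0.9],[0,0,0],0],[[0,0,0.7],[0,0,0],0],[[0,0,0.1],[0,0,0],0],[[0,0,0],[0,0,0],0],[[0,0,0],[0,0,0],0.4],[[0,0,0],[0,0,0],0.4],[[0,0,0],[0,0,0],0.4],[[0,0,0],[0,0,0],0.4],[[0,0,0],[0,0,0],0.4]]'

```text
clock: 46.75
tool_pos: [0.4823, -0.3634, 0.0209]
tool_rot: [[-1.0, 0.0, -0.003], [0.0, 1.0, -0.002], [0.003, -0.002, -1.0]]
contact_force: [0.5, -0.3, -0.3]
width: 0.4
grasp_force: 0.0
```

Call:
servo_tool --commands '[[[0,0,-0.5],[0,0,0],0.4],[[0,0,-1],[0,0,0],0.4],[[0,0,-1],[0,0,0],0.4],[[0,0,-1],[0,0,0],0.4],[[0,0,-1],[0,0,0],0.5],[[0,0,-1],[0,0,0],0.5],[[0,0,-1],[0,0,0],0.5],[[0,0,-1],[0,0,0],0.5],[[0.8,0,-0.5],[0,0,0],0.5],[[0.8,0,-0.5],[0,0,0],0.5],[[0,0,0],[0,0,0],0.5],[[0,0,0],[0,0,0],0.5]]'

```text
clock: 47.95
tool_pos: [0.4431, -0.3632, 0.2342]
tool_rot: [[-1.0, 0.001, -0.002], [0.001, 1.0, -0.003], [0.002, -0.003, -1.0]]
contact_force: [0.9, -0.3, -1.2]
width: 0.502
grasp_force: 0.0
```

Run:
```python
from h import *
o=ctrl.get_obs(); print(o["tool_pos"],o["contact_force"])
im,d,c,P=shot("top"); a=im[70:280,160:480]; cv2.imwrite("pics/t9.png",cv2.resize(a,None,fx=2.4,fy=2.4))
X,Y,Z=[P[...,i] for i in range(3)]
q=P[(X>.6)&(X<.76)&(Y>-.13)&(Y<.1)&(Z<.056)&(Z>.047)]; print("car",[np.round(x,1) for x in cv2.minAreaRect((q[:,:2]*1000).astype(np.float32))])
q=P[(X>.6)&(X<.76)&(Y>-.13)&(Y<.1)&(Z<.18)&(Z>.13)]; print("cam",q.mean(0).round(3),[np.round(x,1) for x in cv2.minAreaRect((q[:,:2]*1000).astype(np.float32))])
im,d,c,P=shot("wrist","w10.png")
X,Y,Z=[P[...,i] for i in range(3)]
for g in((.485,-.29),(.482,-.363)):
    q=P[(np.hypot(X-g[0],Y-g[1])<.055)&(Z>.02)&(Z<.05)]; print(len(q),np.median(q,0).round(3))
```

```text
[ 0.44308613 -0.36317107  0.23419419] [ 0.87542961 -0.34339972 -1.24064256]
car [array([681.7, -28.7]), array([144.3,  90.4]), np.float64(88.0)]
cam [ 0.655 -0.022  0.15 ] [array([659. , -22.4]), array([64.4, 41. ]), np.float64(74.2)]
1288 [ 0.487 -0.289  0.028]
1186 [ 0.476 -0.359  0.028]
```

View pics/t9.png

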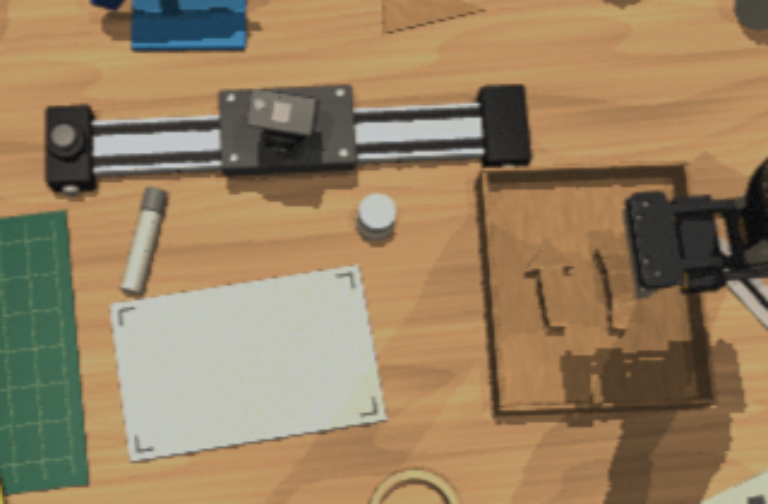

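The top crop shows both parts flat in the box at (545,300) and (610,290). The carriage is still mid-rail with the camera on the board, and the jar (377,217) and glue stick (145,240) are in place. The arm is clear, so I'm handing in.

```bash
python3 -c "
from cell import ctrl
print(ctrl.finish_job())"
```

```text
the job is handed in; nothing more can be done
None
```

I photographed the two parts present (tail and horn) and put them away in the box, leaving the camera set on the board's middle and the jar and glue stick in place; the job is handed in, but no verdict was returned.

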